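# Seat the lamp shade in the leaning tea light holder

### The job

Take the amber frosted shade out of the beech hex tiles and nest its tapered foot in the leaning cup of the white tea light holder, then press it gently but fully home along the cup's lean, so that the foot itself pushes the switch in the cup down and the shade sits centred and straight in the cup. Never press hard, and let go with everything else left where it stands.

Things in the scene. Friction and masses are not known exactly. Their poses are not given: they have to be found in the camera images.
- shade: Amber frosted plastic shade, round, 109 mm tall, 90 g, z along its axis. Origin: centre of its foot's flat underside. Foot: cone, diameter 26.8 mm at z = 0 to 53.2 mm at z = 38 mm. Collar of diameter 58 mm at z = 38 to 46 mm, then a cylinder of diameter 44 mm at z = 46 to 102 mm, to be gripped at about z = 76 mm, and a low dome. Starts upright, foot hanging in the hole of the hex tiles.
- tiles: Fixed stack of three beech hexagonal tiles, 72 mm across flats, 30 mm high, with a through hole 34 mm across in the middle. Origin: centre of its underside on the shelf; z up.
- holder: White tea light holder, fixed to the shelf. Origin: centre of the underside of its round foot (diameter 104 mm, 12 mm high). Its neck starts 20 mm behind (+x of the holder) and 24 mm above this point and leans 32 degrees from vertical towards the holder's -x, roughly towards the robot. The neck carries a white cup whose bore is a polished cone matching the shade's foot.
- neck: Leaning sleeve, diameter 30 mm, 50 mm long. Origin: centre of its lower end; z points up the lean and is the cup's axis. The cup (rim 57 mm wide, 40 mm tall) is on a telescoping stem, stiff up to 60 N: its underside lies 56 to 70 mm along z, differing each time and not reported; find it by touch or sight. Fully home, the shade's origin is about 9.4 mm above the cup's underside.
- switch (a joint): Grey push pin, diameter 16 mm, in the cup, on its axis, 11.4 mm above the inner floor (floor 4 mm thick). Value in m: 0 up, grows as pushed down, end stop 0.0075. Moves against a steady 6 N and stays where left; about 0.006 with the shade fully home. Until pushed, it holds the shade's foot 6 mm short of home, loose in the taper; once the cone seats, the push rises steeply.
- rock: Loose grey resin rock, bystander, 44 mm wide, 33 mm high, between the tiles and the holder. Origin: centre of its underside.
- obelisk: Loose grey resin obelisk, bystander, foot 40 mm square, 72 mm high, at the back. Origin: centre of its underside.
- arch: Loose grey resin ruined arch, bystander, 30 x 80 mm, 58 mm high, at one side. Origin: centre of its underside.
- well: Loose grey resin well, bystander, 60 mm wide, 58 mm high, at one side. Origin: centre of its underside.
- pot: Loose small blue paint pot with white cap, bystander, 36 mm wide, 40 mm high, at the back. Origin: centre of its underside.
Things that resemble listed ones, but are neither listed nor needed, are in the scene too. There is more than one size of the holder; the job needs the largest. Of the things like the shade, leave any that is pink; of the rest the smaller one is meant.

How it is judged:
On the way, in this order (a step that is already met when the one before it is completed fails the run):
1. the shade is lifted out of the hex tiles, the switch still being up (z of shade in the frame of tiles above 0.05 m and value of joint switch below 0.0015 m and contact force between the fingers and shade above 0.5 N), for 0.1 s.
2. the gripper presses the shade home in the cup, and its foot pushes the switch down (value of joint switch above 0.005 m and contact force between the fingers and shade above 0.5 N and x of shade in the frame of neck between -0.003 and 0.003 m and y of shade in the frame of neck between -0.003 and 0.003 m and angle between the z axis of shade and the z axis of neck, either way round below 0.07 rad), for 0.05 s.
At the end, for the whole second after the job is handed in: The shade is at rest in the holder's cup: its foot centred within 3 mm of the cup's axis in each direction, its axis within 0.07 rad (4 degrees) of the cup's, the switch pushed down by more than 5 mm, and the shade released (value of joint switch above 0.005 m and x of shade in the frame of neck between -0.003 and 0.003 m and y of shade in the frame of neck between -0.003 and 0.003 m and angle between the z axis of shade and the z axis of neck, either way round below 0.07 rad and linear speed of shade below 0.02 m/s and angular speed of shade below 0.2 rad/s); the robot touches nothing.
It fails at once if the shade is pressed hard into the holder (a push of about 40 N, 90 N over the walls of the taper) (contact force between shade and holder above 90 N).
It fails at once if one of the things standing about is shifted by more than 25 mm (distance of any of rock, obelisk, arch, well, pot from where it was at the start of the episode above 0.025 m).
It also fails if it takes over 61 s, if anything falls off the work surface, if the arm or the gripper's body presses on something with over 40 N, if the wrist force passes 120 N, or if a joint passes its speed limit or range.

### The arm

A 6-joint arm with a two-finger parallel gripper is mounted at the origin on the work surface. World frame = base frame: x ahead of the robot, y to its left, z up, the work surface at z = 0. Lengths are in m, angles in rad, forces in N, time in s.
With the tool pointing down it reaches from about 0.25 to 0.775 m from the base axis. Payload 4 kg.
Tool frame: the origin (TCP) lies at the very end of the fingers, on their centre line; the grasp point (between the pads) lies 19 mm behind it; z points along the fingers, y is the direction in which the jaws open and shut (so a half turn about z gives the same grasp; the last joint's range is limited). The gripper opens to 85 mm and grips with 20 to 120 N. Pads are 22 mm wide; open, the fingers measure 114 mm over their backs; the gripper's body (76 mm by 85 mm) begins 54 mm behind the grasp point. The pads swing forward as they close: fully open they stand 13 mm farther back than shut.
Start: joints at [1.156, 0.087, 1.371, -0, 1.684, -0.103], TCP at [0.169, 0.523, 0.231] pointing down, gripper open.
Joint ranges: [-3.1, 3.1], [-0.76, 2.03], [0.27, 2.55], [-1.08, 4.22], [0.17, 2.65], [-2.57, 2.57]. Speed limits (rad/s): [2.79, 2.79, 3.14, 3.14, 3.14, 3.14].

### API

Orientations are given as a unit quaternion [w, x, y, z].
In Python, from cell import ctrl, eyes gives the robot as it stands.
- The arm moves only by the tool apply_moves, never from a script. Its argument "moves" is a list of rows, each an object with "xyz": the shift along the tool's x, y, z in units of 1000 mm (1.0 is 1000 mm), a list of three; "rotation": the turn, a rotation vector about the tool's x, y, z in units of pi rad (1.0 is pi rad), a list of three; "gripper": the opening, from 0 (shut) to 1 (fully open). In form: [{"xyz": [dx, dy, dz], "rotation": [wx, wy, wz], "gripper": gripper}, ...]. A call has 1 to 12 rows; each row shifts and turns the pose as measured when the row begins, along the tool's axes as they then stand; what a row does not reach is not made up. A row lasts 1/10 s, in which the tool goes at most 50 mm and 8.59 degrees, less where a joint would pass 70% of its speed; a pose out of reach is approached as far as the arm can. A call with a number of a shift or a turn outside -1 to 1 is refused whole. A call with a gripper value outside its range is refused whole. The fingers move at their own pace and stop on an object; "squeeze" is the grip in N (left out, the last holds). Time passes only in rows, so rows that do not move let the fingers close. It gives the time, the measured TCP pose, the force and the opening at its end, in the units of the state.
- ctrl.sense(): the state, without advancing time (a new reading comes with each control period).
- eyes.get_image(name): name is "side" or "top" or "wrist"; returns a dict with "pixels" (480x640x3 uint8, red, green, blue), "fx", "fy", "cx", "cy" (pixels), "k1" (the pictures are not rectified: a ray, as slopes to the right and down, at radius r is drawn at 1 + k1 r^2 times it, then the intrinsics apply), "T" (4x4, takes a point from camera to world coordinates); the wrist camera has in their place "hand_eye" (4x4, takes a point from camera to tool coordinates, whose origin is the TCP and whose axes are the flange's). Camera axes: x right, y up, looking along -z (the intrinsics and any distortion apply to the point x, -y, -z); pixel columns grow to the right and rows downward; lengths in m; the calibration is good to about 2 mm. A picture is of the moment at which its call begins: read the wrist's pose just before it. There is no depth.
- ctrl.close_job(): hands the job in, once; it reports no verdict.
The state is a dict: "t": time; "q": joint angles; "dq": joint speeds; "tau": joint torques, N m; "ee_pos": TCP position; "tcp_rot": TCP orientation; "force": force on the tool from outside, world axes, zero at the start; "torque": the same for the moment, N m; "finger_gap": finger opening in m.
Only numpy, scipy, OpenCV 4.12 (cv2) and the standard library are available. Lean on these libraries where they do the work, as an engineer would, in place of code of your own. Each camera call takes 0.05 s, during which the arm holds its last target.

## Working session

There is one attempt and no reset: what is moved stays moved. The work goes in short steps, Python scripts to look and compute and a tool call to move; the robot and the scene stay as the last step left them, time stands still between calls to the robot, and variables do not carry over. Pictures are saved under pics/ and viewed, and the job is handed in when it is done.

Besides the shell and the picture viewer there is one more tool, called as name(argument=value, ...), one argument or row to a line, values as JSON. apply_moves: Moves the arm, as the interface text tells. Shifts and turns lie within -1 to 1; 1 stands for 1000 mm of shift or pi rad of turn. Its arguments: {"type":"object","properties":{"moves":{"type":"array"},"squeeze":{"type":"number"}},"required":["moves"]}

```bash
ls -la; mkdir -p pics; cat > h.py <<'E'
import numpy as np, cv2
from cell import ctrl, eyes
from scipy.spatial.transform import Rotation as R
E
python3 - <<'E'
from h import *
s=ctrl.sense(); print(s)
for n in ["side","top","wrist"]:
    im=eyes.get_image(n); cv2.imwrite(f"pics/{n}0.png",im["pixels"][:,:,::-1])
    np.savez(f"{n}0.npz",**{k:v for k,v in im.items()})
    print(n,{k:v for k,v in im.items() if k!="pixels"})
E
```

```text
total 12
drwxr-xr-x  3 agent agent 4096 Dec  7 01:02 .
drwxr-xr-x 23 root  root  4096 Dec  7 01:02 ..
drwxr-xr-x  2 agent agent 4096 Dec  7 01:02 pics
{'t': 0.0, 'q': array([ 1.15591117e+00,  8.79913307e-02,  1.37230695e+00, -7.63366793e-06,
        1.68360414e+00, -1.03117870e-01]), 'dq': array([ 0.00028068,  0.00073051, -0.00114609, -0.00035722,  0.00278227,
        0.00065294]), 'tau': array([-4.17839346e-04, -3.51880038e+01, -3.13268244e+01, -9.95732034e-05,
        1.09029072e-02, -5.16452502e-06]), 'ee_pos': array([0.16851544, 0.52300793, 0.23009255]), 'tcp_rot': array([-2.92117463e-04,  1.55253406e-01,  9.87874003e-01, -1.11733691e-03]), 'force': array([0.03429121, 0.62993335, 0.01118053]), 'torque': array([ 0.00016202, -0.00728279,  0.03789837]), 'finger_gap': 0.08528365645287073}
side {'fx': 468.7044372242846, 'fy': 468.7044372242846, 'cx': 321.0587798886619, 'cy': 239.871790786321, 'k1': 0.018557988230396217, 'T': array([[-0.92895061,  0.20625349, -0.30742521,  0.33028256],
       [-0.3702009 , -0.52076013,  0.7692595 ,  0.84546501],
       [-0.00143234,  0.82841317,  0.560
[... 259 characters left out ...]
0.10784761,  0.52201803],
       [-0.99970747, -0.02356934, -0.00542815,  0.01229496],
       [-0.00793696,  0.10769204,  0.99415262,  1.33178799],
       [ 0.        ,  0.        ,  0.        ,  1.        ]])}
wrist {'fx': 364.4358873105062, 'fy': 364.4358873105062, 'cx': 320.0884714368127, 'cy': 243.09007120654186, 'k1': -0.06585089511220088, 'hand_eye': array([[ 1.23179984e-03,  9.44435158e-01,  3.28695475e-01,
         8.48020487e-02],
       [ 9.99999161e-01, -1.29483340e-03, -2.71151286e-05,
        -2.15331579e-04],
       [ 3.99997398e-04,  3.28695233e-01, -9.44435961e-01,
        -1.42577018e-01],
       [ 0.00000000e+00,  0.00000000e+00,  0.00000000e+00,
         1.00000000e+00]])}
```

View pics/side0.png

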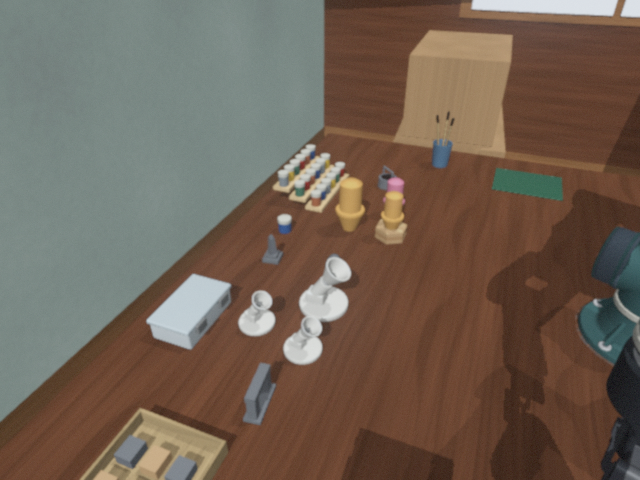

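View pics/top0.png

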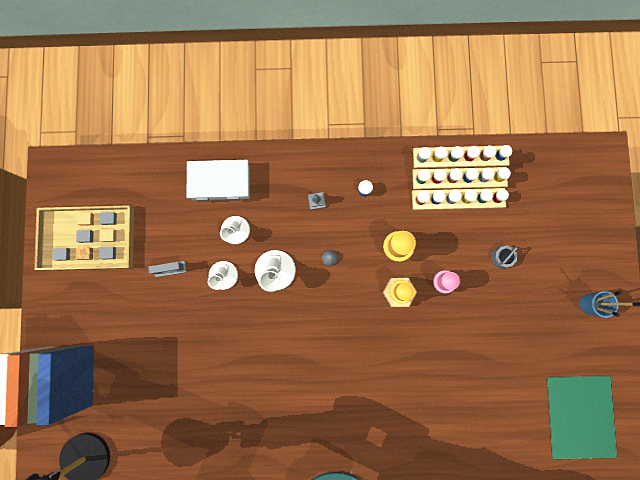

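View pics/wrist0.png

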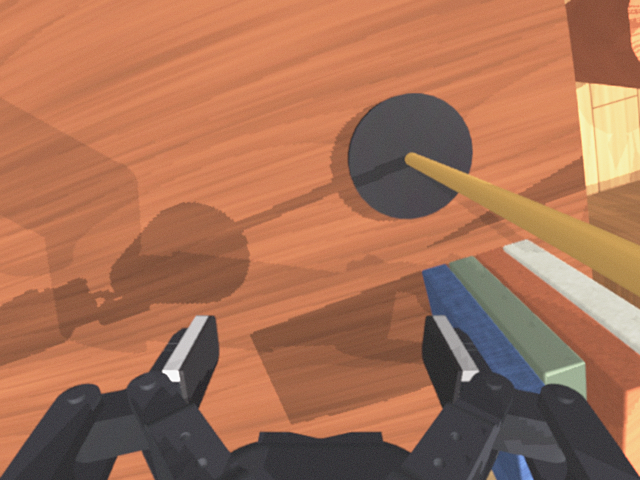

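Side: the amber shade in the tiles is at about (393,215), pink is behind it, and the big amber one is at (350,205). The largest holder is at (325,295). Top: shade (402,292), tiles (400,292), holder (275,270), rock (330,257). Next I'll zoom in.

```bash
cat >> h.py <<'E'
def load(n):
    d=np.load(n,allow_pickle=True); return {k:(d[k] if d[k].ndim else d[k].item()) for k in d.files}
def camT(c,s=None):
    if "T" in c: return c["T"]
    T=np.eye(4); q=s["tcp_rot"]; T[:3,:3]=R.from_quat(np.r_[q[1:],q[0]]).as_matrix(); T[:3,3]=s["ee_pos"]
    return T@c["hand_eye"]
def ray(c,uv,T):
    d=np.array([(uv[0]-c["cx"])/c["fx"],(uv[1]-c["cy"])/c["fy"]]); u=d.copy()
    for _ in range(20): u=d/(1+c["k1"]*(u@u))
    v=T[:3,:3]@np.array([u[0],-u[1],-1]); return T[:3,3],v/np.linalg.norm(v)
def onz(c,uv,z,T):
    o,v=ray(c,uv,T); return o+v*(z-o[2])/v[2]
def proj(c,P,T):
    p=np.linalg.inv(T)@np.r_[P,1]; u=np.array([p[0],-p[1]])/-p[2]; u=u*(1+c["k1"]*(u@u))
    return np.array([c["cx"]+c["fx"]*u[0],c["cy"]+c["fy"]*u[1]])
def tri(rays):
    A=np.zeros((3,3));b=np.zeros(3)
    for o,v in rays:
        M=np.eye(3)-np.outer(v,v);A+=M;b+=M@o
    p=np.linalg.solve(A,b); return p,[np.linalg.norm((np.eye(3)-np.outer(v,v))@(p-o)) for o,v in rays]
def crop(im,x0,y0,w,h,k,name):
    a=im["pixels"][y0:y0+h,x0:x0+w,::-1]; cv2.imwrite(name,cv2.resize(a,None,fx=k,fy=k,interpolation=cv2.INTER_CUBIC))
E
python3 - <<'E'
from h import *
t=load("top0.npz"); s=load("side0.npz")
crop(t,230,230,200,90,4,"pics/t1.png"); crop(s,290,160,130,170,3,"pics/s1.png")
for n,c in (("top",t),("side",s)):
    hsv=cv2.cvtColor(c["pixels"],cv2.COLOR_RGB2HSV)
    m=cv2.inRange(hsv,(12,140,150),(28,255,255))
    k,l,st,ce=cv2.connectedComponentsWithStats(m)
    for i in range(1,k):
        if st[i,4]>100 and st[i,1]>130: print(n,"amber",st[i],ce[i])
    m=cv2.inRange(hsv,(0,0,130),(180,45,255))
    k,l,st,ce=cv2.connectedComponentsWithStats(m)
    for i in range(1,k):
        if st[i,4]>100 and st[i,1]>130: print(n,"white",st[i],ce[i])
E
```

```text
top amber [383 230  33  32 617] [400.32901135 244.36790924]
top amber [390 280  26  23 356] [403.05337079 290.78932584]
top amber [  0 431  17  49 431] [  8.44547564 458.5962877 ]
top white [499 145  13  12 124] [505.2983871  150.78225806]
top white [418 147  13  12 127] [424.12598425 152.79527559]
top white [435 147  12  12 123] [440.55284553 152.30894309]
top white [451 146  13  13 129] [456.72868217 152.03100775]
top white [467 146  13  12 124] [473.01612903 151.60483871]
top white [483 146  13  12 124] [489.2016129  151.17741935]
top white [ 186  160   63   40 2390] [217.28870293 179.23096234]
top white [498 167  12  12 116] [503.55172414 172.79310345]
top white [418 169  12  12 121] [423.45454545 174.67768595]
top white [434 169  12  12 119] [439.6302521  174.36134454]
top white [450 169  12  12 118] [455.5        174.07627119]
top white [466 168  13  12 123] [471.50406504 173.56097561]
top white [482 168  12  12 122] [487.45081967 173.3442623 ]
top white [358 180  15  14 158] [365.18987342 186.81012658]
top white [465 189  13  13 119] [470.39495798 194.89915966]
top white [480 
[... 925 characters left out ...]
 386.51627907]
side white [278 144  38  43 442] [294.13574661 163.41402715]
side white [294 153  36  36 382] [311.37958115 170.2591623 ]
side white [311 162  34  36 390] [327.02564103 179.58717949]
side white [277 214  15  11 133] [283.83458647 218.94736842]
side white [ 283  255   68  110 3482] [318.13986215 311.92044802]
side white [ 146  274   85   75 3479] [187.04081633 309.78643288]
side white [ 238  290   38   47 1189] [257.49957948 315.2195122 ]
side white [615 293  25  29 154] [627.07142857 310.85714286]
side white [246 364  23  36 323] [256.70278638 381.67801858]
side white [115 435  30  26 403] [129.47394541 447.79900744]
side white [164 455  31  25 460] [179.36304348 468.25      ]
```

View pics/t1.png

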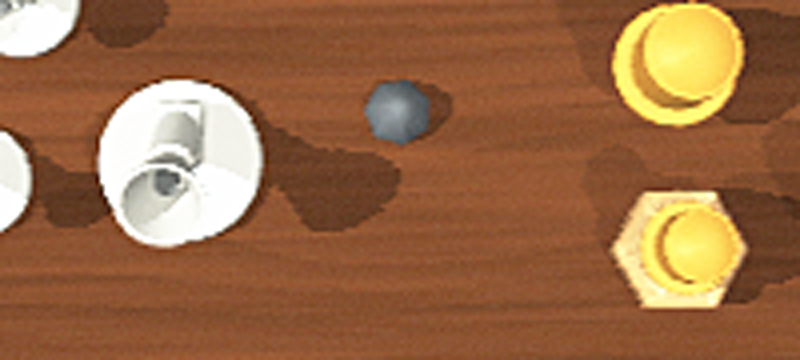

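View pics/s1.png

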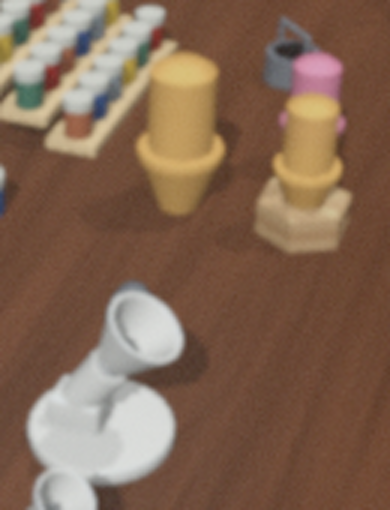

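```bash
python3 - <<'E'
from h import *
t=load("top0.npz"); s=load("side0.npz"); Tt=t["T"];Ts=s["T"]
hsv=cv2.cvtColor(t["pixels"],cv2.COLOR_RGB2HSV)
# tiles hex + shade
roi=np.zeros(hsv.shape[:2],np.uint8); roi[265:315,375:425]=1
nb=((hsv[...,2]>140)*roi).astype(np.uint8)
ct=max(cv2.findContours(nb,0,cv2.CHAIN_APPROX_NONE)[0],key=cv2.contourArea)
print("hex bbox",cv2.boundingRect(ct),cv2.minAreaRect(ct))
W=np.array([onz(t,p[0],0.03,Tt)[:2] for p in ct]); 
print("world extents",W.min(0),W.max(0),(W.min(0)+W.max(0))/2, W.max(0)-W.min(0))
# holder foot
roi=np.zeros(hsv.shape[:2],np.uint8); roi[245:297,248:302]=1
m=((hsv[...,2]>125)&(hsv[...,1]<60)).astype(np.uint8)*roi
ct=max(cv2.findContours(m,0,cv2.CHAIN_APPROX_NONE)[0],key=cv2.contourArea)
W=np.array([onz(t,p[0],0.012,Tt)[:2] for p in ct])
# circle fit on upper part, robust
sel=ct[:,0,1]<276
for it in range(4):
    P=W[sel]; A=np.c_[2*P,np.ones(len(P))]; x=np.linalg.lstsq(A,(P**2).sum(1),rcond=None)[0]; r=np.sqrt(x[2]+x[:2]@x[:2])
    res=np.linalg.norm(W-x[:2],axis=1)-r; sel=abs(res)<0.002
    print("holder foot centre",x[:2],"r",r,sel.sum())
for uv,z,n in (((403.5,292),0.1286,"?"),): print(onz(t,uv,z,Tt))
# shade in the side view silhouettes
crop(s,360,170,60,90,8,"pics/s2.png"); crop(s,285,240,80,90,7,"pics/s3.png"); crop(t,245,240,60,60,10,"pics/t3.png"); crop(t,375,265,60,50,10,"pics/t2.png")
E
```

```text
hex bbox (375, 276, 50, 37) ((399.03326416015625, 293.9988708496094), (35.38035202026367, 49.03943634033203), 88.09085083007812)
world extents [ 0.4924431  -0.23202073] [ 0.58115069 -0.10953715] [ 0.5367969  -0.17077894] [0.0887076  0.12248358]
holder foot centre [0.60561975 0.14170971] r 0.0511855785328638 99
holder foot centre [0.60577939 0.14168703] r 0.051095648211756675 101
holder foot centre [0.60586402 0.14168612] r 0.0510503299649711 101
holder foot centre [0.60586402 0.14168612] r 0.0510503299649711 101
[ 0.5399006  -0.16758308  0.1286    ]
```

View pics/s3.png

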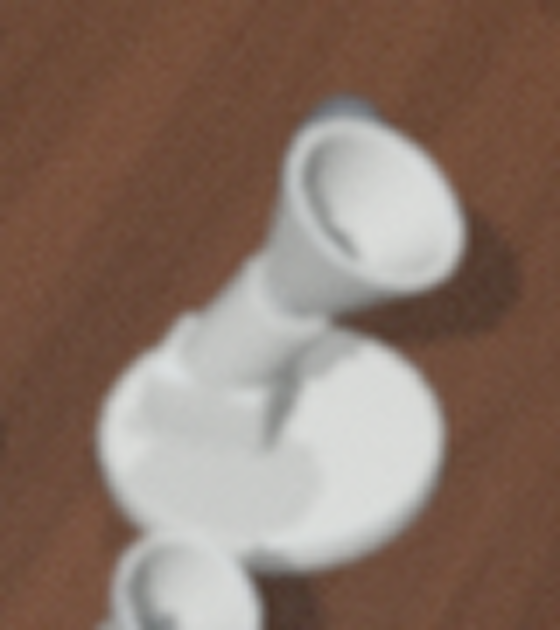

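View pics/t3.png

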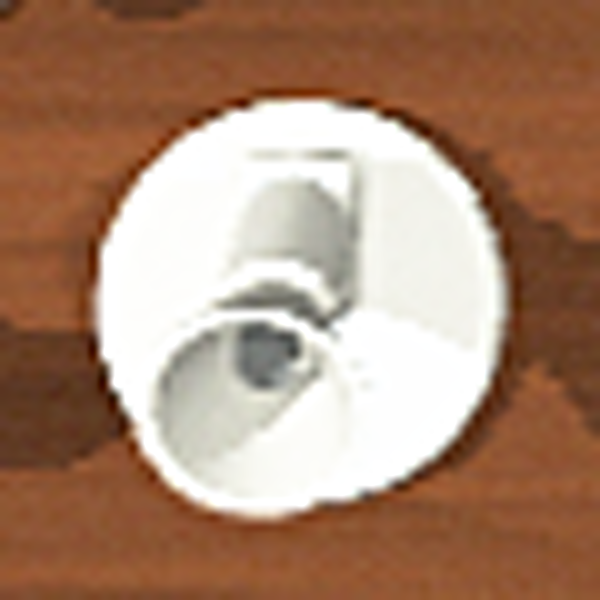

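View pics/t2.png

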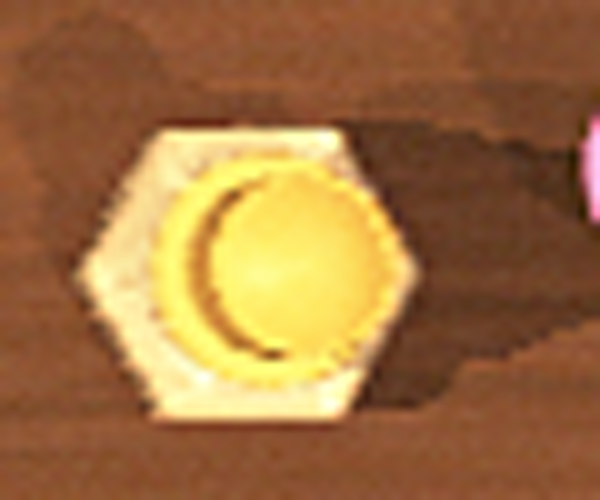

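View pics/s2.png

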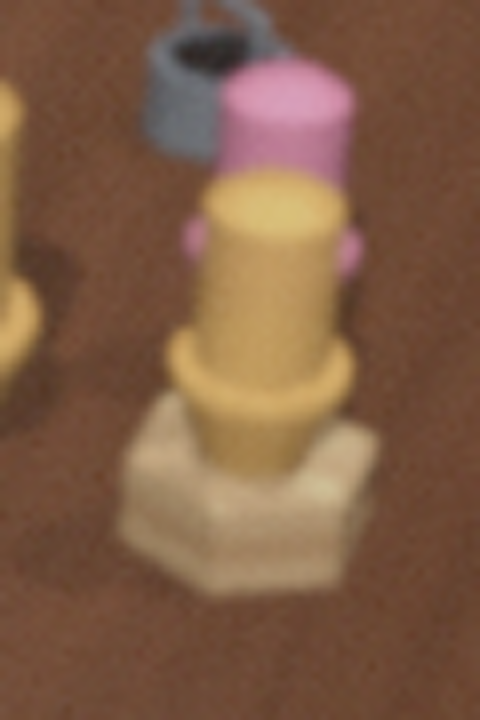

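```bash
python3 - <<'E'
from h import *
t=load("top0.npz"); s=load("side0.npz"); Tt=t["T"];Ts=s["T"]
print("tiles",onz(t,(399.6,291.9),.03,Tt))
print("shade dome top",onz(t,(404.6,290.7),.1216,Tt))
print(tri([ray(t,(269.95,281.15),Tt),ray(s,(338.1,268.8),Ts)]))
H=np.array([.6059,.1417,0])
for yaw in (-20,-10,0,10,20,30):
  for u in (56,63,70):
    a=np.radians(yaw); ex=np.array([np.cos(a),np.sin(a),0]); ax=-ex*np.sin(np.radians(32))+np.array([0,0,np.cos(np.radians(32))])
    P=H+.02*ex+[0,0,.024]+ax*(u+40)/1000
    print(yaw,u,P.round(4),proj(t,P,Tt).round(1),proj(s,P,Ts).round(1))
E
```

```text
tiles [ 0.54184366 -0.17256909  0.03      ]
shade dome top [ 0.54296092 -0.17130959  0.1216    ]
(array([0.57356087, 0.14377695, 0.10961086]), [np.float64(0.000616516513404522), np.float64(0.0006165165134044121)])
-20 56 [0.5769 0.1523 0.1054] [266.5 279.6] [335.3 272.6]
-20 63 [0.5734 0.1535 0.1113] [265.7 281. ] [336.8 271. ]
-20 70 [0.5699 0.1548 0.1173] [264.8 282.4] [338.3 269.3]
-10 56 [0.5755 0.1471 0.1054] [268.7 280.2] [336.9 271.2]
-10 63 [0.5718 0.1477 0.1113] [268.1 281.6] [338.6 269.5]
-10 70 [0.5682 0.1483 0.1173] [267.6 283.1] [340.2 267.7]
0 56 [0.575  0.1417 0.1054] [270.9 280.3] [338.  269.7]
0 63 [0.5713 0.1417 0.1113] [270.7 281.8] [339.8 267.8]
0 70 [0.5676 0.1417 0.1173] [270.4 283.3] [341.7 265.8]
10 56 [0.5755 0.1363 0.1054] [273.2 280.1] [338.7 268.2]
10 63 [0.5718 0.1357 0.1113] [273.2 281.5] [340.6 266. ]
10 70 [0.5682 0.1351 0.1173] [273.3 283. ] [342.5 263.9]
20 56 [0.5769 0.1311 0.1054] [275.4 279.4] [339.  266.6]
20 63 [0.5734 0.1299 0.1113] [275.7 280.8] [340.9 264.2]
20 70 [0.5699 0.1286 0.1173] [276.  282.2] [342.8 261.9]
30 56 [0.5792 0.1263 0.1054] [277.4 278.4] [338.7 265. ]
30 63 [0.576  0.1244 0.1113] [278.  279.7] [340.6 262.5]
30 70 [0.5727 0.1226 0.1173] [278.6 280.9] [342.5 259.9]
```

apply_moves(
  moves=[
    {"xyz": [-0.035, -0.03, 0], "rotation": [0, 0, 0], "gripper": 1},
    {"xyz": [-0.042, -0.0195, 0], "rotation": [0, 0, 0], "gripper": 1},
    {"xyz": [-0.042, -0.0195, 0], "rotation": [0, 0, 0], "gripper": 1},
    {"xyz": [-0.042, -0.0195, 0], "rotation": [0, 0, 0], "gripper": 1},
    {"xyz": [-0.042, -0.0195, 0], "rotation": [0, 0, 0], "gripper": 1},
    {"xyz": [-0.042, -0.0195, 0], "rotation": [0, 0, 0], "gripper": 1},
    {"xyz": [-0.042, -0.0195, 0], "rotation": [0, 0, 0], "gripper": 1},
    {"xyz": [-0.042, -0.0195, 0], "rotation": [0, 0, 0], "gripper": 1},
    {"xyz": [-0.042, -0.0195, 0], "rotation": [0, 0, 0], "gripper": 1},
    {"xyz": [-0.042, -0.0195, 0], "rotation": [0, 0, 0], "gripper": 1},
  ],
)

```text
t: 1.15
ee_pos: [0.5059, 0.1938, 0.2253]
tcp_rot: [-0.003, 0.148, 0.989, -0.002]
force: [0.2, 0.4, 0.8]
finger_gap: 0.0853
```

```bash
cat >> h.py <<'E'
def pose(s):
    q=s["tcp_rot"]; return np.array(s["ee_pos"]),R.from_quat(np.r_[q[1:],q[0]])
def plan(P,Rt):
    s=ctrl.sense(); p,r=pose(s); 
    print("t",round(s["t"],2),"p",p.round(4),"gap",round(s["finger_gap"],4),"F",np.round(s["force"],1))
    print("shift tool frame/m",(r.inv().apply(np.array(P)-p)).round(4),"rot/pi",((r.inv()*Rt).as_rotvec()/np.pi).round(4))
def Rcols(x,y,z): return R.from_matrix(np.c_[x,y,z])
DOWN=Rcols([-1,0,0],[0,1,0],[0,0,-1])
def snap(n,tag):
    s=ctrl.sense(); im=eyes.get_image(n); d=dict(im); d["ee_pos"]=s["ee_pos"]; d["tcp_rot"]=s["tcp_rot"]
    np.savez(f"{tag}.npz",**d); cv2.imwrite(f"pics/{tag}.png",im["pixels"][:,:,::-1]); return d
E
python3 -c "
from h import *
plan([.565,.144,.22],DOWN)"
```

```text
t 1.15 p [0.5059 0.1938 0.2253] gap 0.0853 F [0.2 0.4 0.8]
shift tool frame/m [-0.0711 -0.0302  0.0052] rot/pi [-0.0014 -0.0017 -0.0949]
```

apply_moves(
  moves=[
    {"xyz": [-0.036, -0.015, 0.002], "rotation": [0, 0, 0], "gripper": 1},
    {"xyz": [-0.036, -0.015, 0.002], "rotation": [0, 0, 0], "gripper": 1},
    {"xyz": [0, 0, 0], "rotation": [0, 0, -0.045], "gripper": 1},
    {"xyz": [0, 0, 0], "rotation": [0, 0, -0.045], "gripper": 1},
    {"xyz": [0, 0, 0], "rotation": [0, 0, -0.01], "gripper": 1},
  ],
)

```text
t: 1.65
ee_pos: [0.5718, 0.134, 0.2163]
tcp_rot: [-0.006, -0.009, 1.0, -0.003]
force: [-0.6, 0.6, -0.7]
finger_gap: 0.0853
```

```bash
python3 -c "
from h import *
plan([.565,.144,.22],DOWN); snap('wrist','w1'); plan([.565,.144,.22],DOWN)"
```

```text
t 1.65 p [0.5718 0.134  0.2163] gap 0.0853 F [-0.6  0.6 -0.7]
shift tool frame/m [ 0.0067  0.0101 -0.0036] rot/pi [-0.0019 -0.0037  0.0055]
t 1.7 p [0.5717 0.1341 0.2162] gap 0.0853 F [-0.2 -0.  -0.2]
shift tool frame/m [ 0.0066  0.01   -0.0037] rot/pi [-0.0019 -0.0037  0.0054]
```

View pics/w1.png

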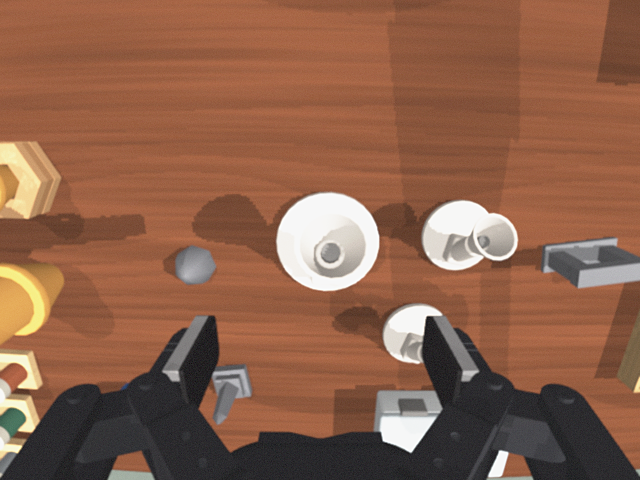

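```bash
python3 -c "
from h import *
c=load('w1.npz'); crop(c,265,180,130,125,5,'pics/w1c.png')"
```

```text
(no output)
```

View pics/w1c.png

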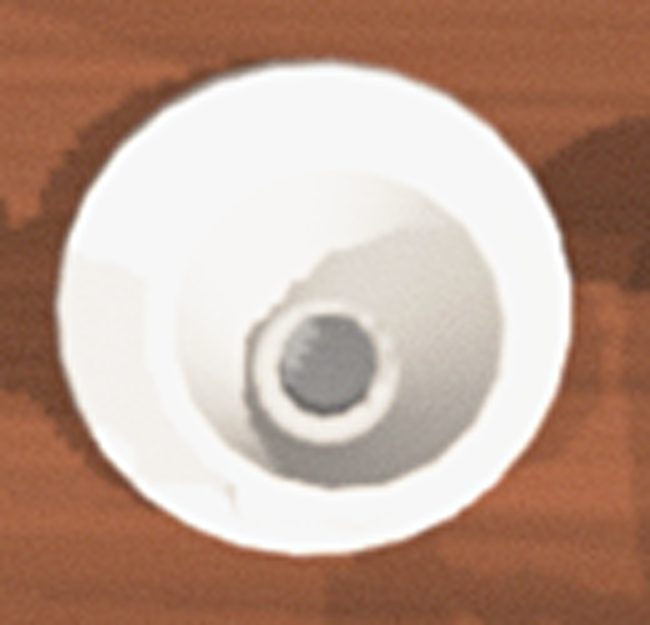

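apply_moves(
  moves=[
    {"xyz": [0.01, -0.045, -0.01], "rotation": [0, 0, 0.005], "gripper": 1},
    {"xyz": [0.01, -0.045, -0.01], "rotation": [0, 0, 0], "gripper": 1},
    {"xyz": [0, 0, 0], "rotation": [0, 0, 0], "gripper": 1},
  ],
)

```text
t: 2.0
ee_pos: [0.5518, 0.0429, 0.235]
tcp_rot: [-0.008, -0.001, 1.0, -0.003]
force: [0.3, 0.3, 0.7]
finger_gap: 0.0854
```

```bash
python3 -c "
from h import *
plan([.565,.144,.22],DOWN); c=snap('wrist','w2'); plan([.565,.144,.22],DOWN); crop(c,400,180,150,140,5,'pics/w2c.png')"
```

```text
t 2.0 p [0.5518 0.0429 0.235 ] gap 0.0854 F [0.3 0.3 0.7]
shift tool frame/m [-0.0137  0.1011  0.0142] rot/pi [-0.0021 -0.005   0.0008]
t 2.05 p [0.5519 0.0452 0.2342] gap 0.0855 F [-0.4  0.8 -0.5]
shift tool frame/m [-0.0138  0.0988  0.0135] rot/pi [-0.0014 -0.0053  0.0014]
```

View pics/w2.png

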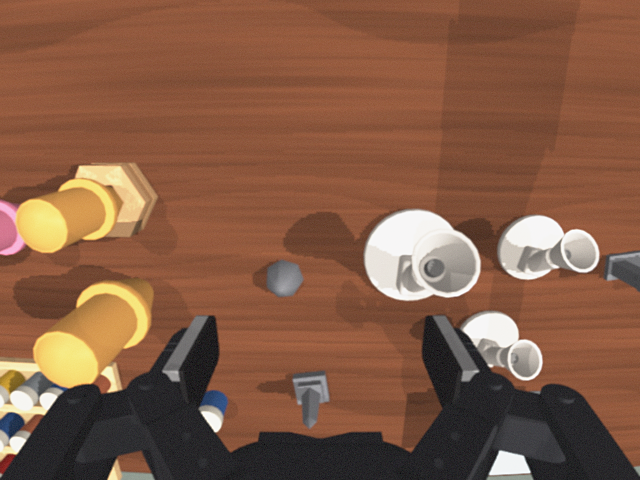

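View pics/w2c.png

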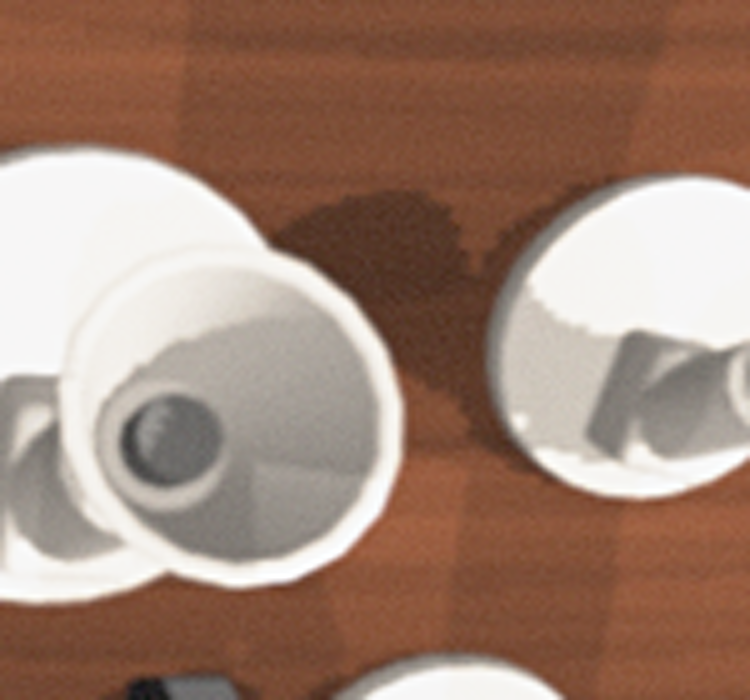

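```bash
cat > meas.py <<'E'
from h import *
t=load("top0.npz"); s=load("side0.npz"); a=load("w1.npz"); b=load("w2.npz")
Tt,Ts,Ta,Tb=t["T"],s["T"],camT(a,a),camT(b,b)
print("cams",Ta[:3,3].round(3),Tb[:3,3].round(3))
rim=[(a,Ta,(332.6,245.2)),(b,Tb,(446.0,262.4)),(t,Tt,(269.95,281.15)),(s,Ts,(338.1,268.8))]
pin=[(a,Ta,(330.4,252.6)),(b,Tb,(433.6,267.6)),(t,Tt,(271.35,274.85))]
for n,L in (("rim",rim),("pin",pin)):
    p,e=tri([ray(c,u,T) for c,T,u in L]); print(n,"all",p.round(4),np.round(e,4))
    p,e=tri([ray(c,u,T) for c,T,u in L[:2]]); print(n,"wrist",p.round(4),np.round(e,4))
from scipy.optimize import least_squares
def axis(x):
    e=np.array([np.cos(x[2]),np.sin(x[2]),0]); A=np.radians(32)
    return np.array([x[0],x[1],0])+.02*e+[0,0,.024], -e*np.sin(A)+[0,0,np.cos(A)]
def f(x,w=(1,1,.5,.5)):
    o,z=axis(x); r=[]
    R_=o+z*(x[3]+.040); P=o+z*(x[3]+.0154)
    for L,X in ((rim,R_),(pin,P)):
        for c,T,u in L:
            O,v=ray(c,u,T); d=(np.eye(3)-np.outer(v,v))@(X-O); k=.0012 if c is a or c is b else .002
            r+=list(d/k)
    r+=list((np.array(x[:2])-[.6059,.1417])/.002)
    return np.array(r)
S=least_squares(f,[.606,.142,0,.063]); x=S.x
print("holder",x[:2].round(4),"yaw deg",np.degrees(x[2]).round(2),"u",x[3].round(4),"cost",S.cost,"sd",np.sqrt(np.diag(np.linalg.inv(S.jac.T@S.jac))).round(4))
o,z=axis(x); print("o",o.round(4),"z",z.round(4)); print(np.round(S.fun.reshape(-1)*1,1))
for L,X in ((rim,o+z*(x[3]+.04)),(pin,o+z*(x[3]+.0154))):
    print(X.round(4),[ (proj(c,X,T)-u).round(1) for c,T,u in L])
# shade in w2 & tiles
E
python3 meas.py
```

```text
cams [0.489 0.133 0.36 ] [0.469 0.043 0.379]
rim all [0.5739 0.1429 0.109 ] [0.0006 0.0004 0.0012 0.0006]
rim wrist [0.5738 0.1423 0.1096] [0.0001 0.0001]
pin all [0.5894 0.1422 0.0824] [0.0005 0.0003 0.0008]
pin wrist [0.5893 0.1417 0.0827] [0.0001 0.0001]
holder [0.6067 0.1405] yaw deg -3.6 u 0.0584 cost 1.8771497558889256 sd [0.0008 0.0015 0.0585 0.002 ]
o [0.6267 0.1392 0.024 ] z [-0.5289  0.0333  0.848 ]
[ 0.   0.1  0.   0.1 -0.4 -0.1  0.8 -0.6 -0.  -0.1  0.2 -0.3 -0.3  0.1
 -0.1 -0.1  1.   0.3 -0.7 -0.4 -0.1  0.4 -0.6]
[0.5746 0.1425 0.1075] [array([0.2, 0. ]), array([-0.7,  0. ]), array([ 0.5, -0.7]), array([0. , 0.4])]
[0.5876 0.1417 0.0866] [array([ 0.2, -0.4]), array([1.5, 0.1]), array([0.3, 0.6])]
```

```bash
cat > foot.py <<'E'
from h import *
for n,x0,y0,x1,y1 in (("w1",268,185,390,300),("w2",355,200,490,310)):
    c=load(n+".npz"); T=camT(c,c); hsv=cv2.cvtColor(c["pixels"],cv2.COLOR_RGB2HSV)
    m=np.zeros(hsv.shape[:2],np.uint8); m[y0:y1,x0:x1]=((hsv[...,1]<70)&(hsv[...,2]>150))[y0:y1,x0:x1]
    ct=max(cv2.findContours(m,0,cv2.CHAIN_APPROX_NONE)[0],key=cv2.contourArea)[:,0].astype(float)
    W=np.array([onz(c,p,.012,T)[:2] for p in ct]); ctr=np.array([.606,.1417]); 
    sel=abs(np.linalg.norm(W-ctr,axis=1)-.052)<.005
    if n=="w2": sel&=W[:,1]<.145
    for lo in range(5):
        P=W[sel];A=np.c_[2*P,np.ones(len(P))];x=np.linalg.lstsq(A,(P**2).sum(1),rcond=None)[0];r=np.sqrt(x[2]+x[:2]@x[:2])
        res=np.linalg.norm(W-x[:2],axis=1)-r; sel=abs(res)<.0012
        if n=="w2": sel&=W[:,1]<.145
    print(n,x[:2].round(4),r.round(4),sel.sum(),len(W))
E
python3 foot.py
```

```text
w1 [0.6051 0.1404] 0.0518 285 285
w2 [0.605  0.1408] 0.0522 141 298
```

apply_moves(
  moves=[
    {"xyz": [0.01, -0.045, 0], "rotation": [0, 0, 0], "gripper": 1},
    {"xyz": [0.01, -0.045, 0], "rotation": [0, 0, 0], "gripper": 1},
    {"xyz": [0.005, -0.045, 0], "rotation": [0, 0, 0], "gripper": 1},
    {"xyz": [0, -0.035, 0], "rotation": [0, 0.005, 0], "gripper": 1},
    {"xyz": [0, 0, 0], "rotation": [0, 0, 0], "gripper": 1},
  ],
)

```text
t: 2.55
ee_pos: [0.5281, -0.1238, 0.2323]
tcp_rot: [-0.017, -0.006, 1.0, -0.0]
force: [1.2, 0.0, 0.1]
finger_gap: 0.0854
```

```bash
python3 -c "
from h import *
plan([.542,-.172,.23],DOWN); c=snap('wrist','w3');  plan([.542,-.172,.23],DOWN)"
```

```text
t 2.55 p [ 0.5281 -0.1238  0.2323] gap 0.0854 F [1.2 0.  0.1]
shift tool frame/m [-0.0134 -0.0484  0.0018] rot/pi [-0.     -0.0109  0.0037]
t 2.6 p [ 0.5281 -0.1218  0.2323] gap 0.0854 F [-0.7 -0.4  0.8]
shift tool frame/m [-0.0133 -0.0504  0.0018] rot/pi [ 0.0005 -0.0109  0.0043]
```

View pics/w3.png

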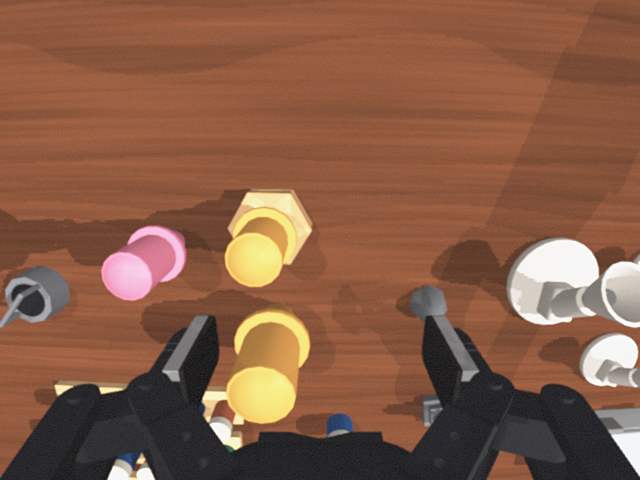

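```bash
python3 -c "
from h import *
c=load('w3.npz'); T=camT(c,c); print(onz(c,(254,259),.1216,T)); print('tile hexctr',onz(c,(270.5,226.5),.03,T)); crop(c,215,175,110,125,5,'pics/w3c.png')"
```

```text
[ 0.54056418 -0.17321845  0.1216    ]
tile hexctr [ 0.53935561 -0.17276536  0.03      ]
```

View pics/w3c.png

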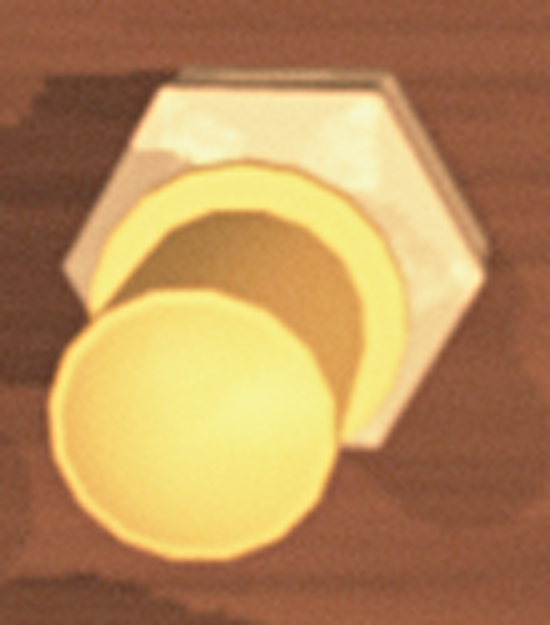

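apply_moves(
  moves=[
    {"xyz": [-0.012, -0.025, 0], "rotation": [0, -0.006, 0.002], "gripper": 1},
    {"xyz": [0, -0.022, 0], "rotation": [0, -0.004, 0.002], "gripper": 1},
    {"xyz": [0, 0, 0.02], "rotation": [0, 0, 0], "gripper": 1},
    {"xyz": [0, 0, 0], "rotation": [0, 0, 0], "gripper": 1},
  ],
)

```text
t: 3.0
ee_pos: [0.5431, -0.1624, 0.2102]
tcp_rot: [-0.001, -0.004, 1.0, 0.003]
force: [-0.5, 0.8, -1.1]
finger_gap: 0.0854
```

```bash
python3 -c "
from h import *
plan([.541,-.173,.0766],DOWN)"
```

```text
t 3.0 p [ 0.5431 -0.1624  0.2102] gap 0.0854 F [-0.5  0.8 -1.1]
shift tool frame/m [ 0.0019 -0.0115  0.1335] rot/pi [ 0.0022 -0.0005  0.0025]
```

apply_moves(
  moves=[
    {"xyz": [0.002, -0.012, 0], "rotation": [0.002, 0, 0.002], "gripper": 1},
    {"xyz": [0, 0, 0.02], "rotation": [0, 0, 0], "gripper": 1},
    {"xyz": [0, 0, 0.02], "rotation": [0, 0, 0], "gripper": 1},
    {"xyz": [0, 0, 0], "rotation": [0, 0, 0], "gripper": 1},
  ],
)

```text
t: 3.4
ee_pos: [0.5434, -0.1719, 0.1729]
tcp_rot: [0.002, -0.004, 1.0, -0.001]
force: [-0.1, 0.5, 0.9]
finger_gap: 0.0852
```

```bash
python3 -c "
from h import *
plan([.541,-.173,.0766],DOWN); c=snap('wrist','w4');  plan([.541,-.173,.0766],DOWN)"
```

```text
t 3.4 p [ 0.5434 -0.1719  0.1729] gap 0.0852 F [-0.1  0.5  0.9]
shift tool frame/m [ 0.0028 -0.0009  0.0962] rot/pi [-0.0007  0.0011  0.0023]
t 3.45 p [ 0.5442 -0.1722  0.1747] gap 0.0853 F [-0.4  0.   0.6]
shift tool frame/m [ 0.0039 -0.0005  0.0981] rot/pi [-0.001   0.002   0.0023]
```

View pics/w4.png

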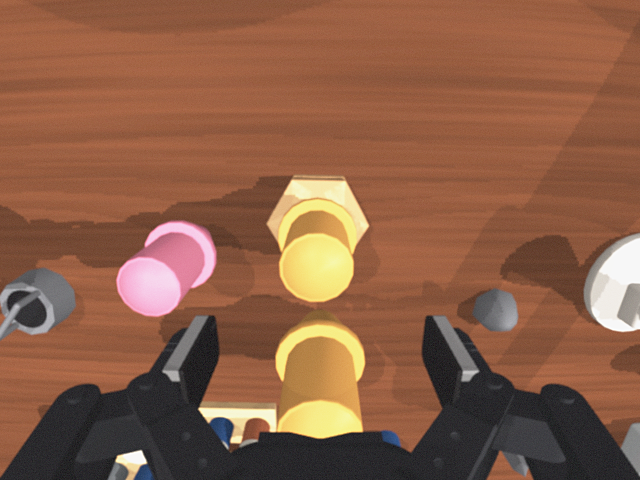

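```bash
python3 -c "
from h import *
c=load('w4.npz'); T=camT(c,c); print(onz(c,(316.5,266.5),.1216,T)); print('tile hexctr',onz(c,(318,223),.03,T)); t=load('top0.npz')
print(tri([ray(t,(402.3,243.2),t['T']),ray(load('side0.npz'),(351,185),load('side0.npz')['T'])]));print(onz(t,(397,248),0.07,t['T']))
hsv=cv2.cvtColor(c['pixels'],cv2.COLOR_RGB2HSV)
crop(c,260,165,120,145,4,'pics/w4c.png')"
```

```text
[ 0.5404813  -0.17429635  0.1216    ]
tile hexctr [ 0.54107545 -0.17415138  0.03      ]
(array([ 0.65355569, -0.16894041,  0.13063358]), [np.float64(0.00015349128380162056), np.float64(0.00015349128380124543)])
[ 0.6485159  -0.16468382  0.07      ]
```

View pics/w4c.png

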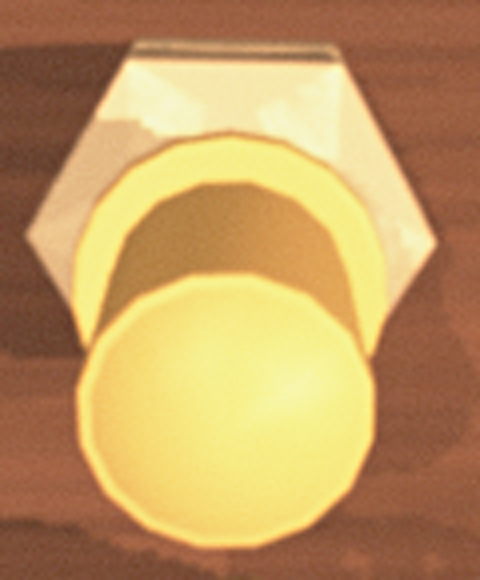

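apply_moves(
  moves=[
    {"xyz": [0.003, -0.001, 0.02], "rotation": [-0.001, 0.002, 0.002], "gripper": 1},
    {"xyz": [0, 0, 0.025], "rotation": [0, 0, 0], "gripper": 1},
    {"xyz": [0, 0, 0.02], "rotation": [0, 0, 0], "gripper": 1},
    {"xyz": [0, 0, 0.01], "rotation": [0, 0, 0], "gripper": 1},
    {"xyz": [0, 0, 0], "rotation": [0, 0, 0], "gripper": 1},
  ],
)

```text
t: 3.95
ee_pos: [0.5473, -0.1743, 0.1084]
tcp_rot: [0.008, -0.002, 1.0, -0.004]
force: [-0.1, 0.3, 0.4]
finger_gap: 0.0857
```

```bash
python3 -c "
from h import *
plan([.541,-.174,.0766],DOWN)"
```

```text
t 3.95 p [ 0.5473 -0.1743  0.1084] gap 0.0857 F [-0.1  0.3  0.4]
shift tool frame/m [0.0068 0.0005 0.0317] rot/pi [-0.0023  0.0049  0.001 ]
```

apply_moves(
  moves=[
    {"xyz": [0.006, 0, 0.01], "rotation": [-0.002, 0.005, 0], "gripper": 1},
    {"xyz": [0.002, 0, 0.01], "rotation": [0, 0.001, 0], "gripper": 1},
    {"xyz": [0.001, 0, 0.008], "rotation": [0, 0, 0], "gripper": 1},
    {"xyz": [0, 0, 0], "rotation": [0, 0, 0], "gripper": 1},
  ],
)

```text
t: 4.35
ee_pos: [0.5401, -0.1753, 0.0826]
tcp_rot: [0.001, -0.002, 1.0, -0.002]
force: [-0.5, -0.4, -1.2]
finger_gap: 0.0853
```

```bash
python3 -c "
from h import *
plan([.541,-.174,.0766],DOWN)"
```

```text
t 4.35 p [ 0.5401 -0.1753  0.0826] gap 0.0853 F [-0.5 -0.4 -1.2]
shift tool frame/m [-0.0009  0.0013  0.006 ] rot/pi [-0.001   0.0004  0.0011]
```

apply_moves(
  moves=[
    {"xyz": [-0.001, 0.001, 0.006], "rotation": [-0.001, 0, 0.001], "gripper": 1},
    {"xyz": [0, 0, 0], "rotation": [0, 0, 0], "gripper": 1},
  ],
)

```text
t: 4.55
ee_pos: [0.5412, -0.1743, 0.0763]
tcp_rot: [0.001, -0.0, 1.0, 0.0]
force: [0.2, 0.0, -0.5]
finger_gap: 0.0856
```

```bash
python3 -c "
from h import *
plan([.541,-.174,.0766],DOWN)"
```

```text
t 4.55 p [ 0.5412 -0.1743  0.0763] gap 0.0856 F [ 0.2  0.  -0.5]
shift tool frame/m [ 0.0002  0.0003 -0.0003] rot/pi [0.     0.0006 0.    ]
```

apply_moves(
  moves=[
    {"xyz": [0, 0, 0], "rotation": [0, 0, 0], "gripper": 0.3},
    {"xyz": [0, 0, 0], "rotation": [0, 0, 0], "gripper": 0.3},
    {"xyz": [0, 0, 0], "rotation": [0, 0, 0], "gripper": 0.3},
    {"xyz": [0, 0, 0], "rotation": [0, 0, 0], "gripper": 0.3},
    {"xyz": [0, 0, 0], "rotation": [0, 0, 0], "gripper": 0.3},
  ],
  squeeze=50,
)

```text
t: 5.05
ee_pos: [0.5418, -0.1745, 0.077]
tcp_rot: [0.001, -0.0, 1.0, -0.0]
force: [0.7, -0.3, -0.5]
finger_gap: 0.0428
```

```bash
python3 -c "
from h import *
plan([.541,-.174,.0766],DOWN);c=snap('wrist','w5')"
```

```text
t 5.05 p [ 0.5418 -0.1745  0.077 ] gap 0.0428 F [ 0.7 -0.3 -0.5]
shift tool frame/m [0.0008 0.0005 0.0004] rot/pi [-0.0001  0.0009  0.    ]
```

View pics/w5.png

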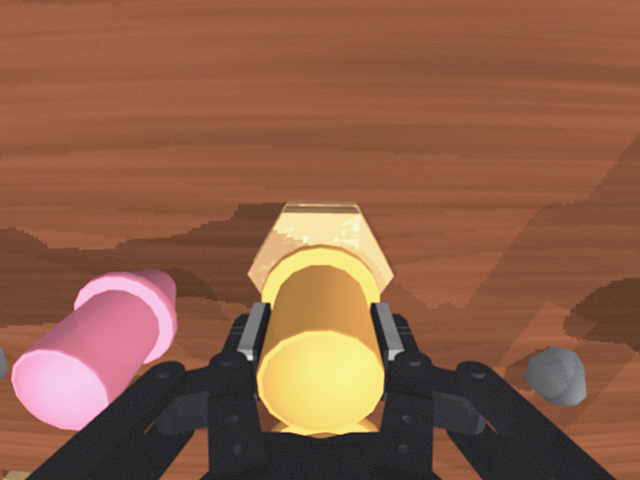

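apply_moves(
  moves=[
    {"xyz": [0, 0, -0.01], "rotation": [0, 0, 0], "gripper": 0.2},
    {"xyz": [0, 0, -0.02], "rotation": [0, 0, 0], "gripper": 0.2},
    {"xyz": [0, 0, -0.03], "rotation": [0, 0, 0], "gripper": 0.2},
    {"xyz": [0, 0, -0.03], "rotation": [0, 0, 0], "gripper": 0.2},
    {"xyz": [0, 0, -0.03], "rotation": [0, 0, 0], "gripper": 0.2},
    {"xyz": [0, 0, -0.03], "rotation": [0, 0, 0], "gripper": 0.2},
    {"xyz": [0, 0, 0], "rotation": [0, 0, 0], "gripper": 0.2},
    {"xyz": [0, 0, 0], "rotation": [0, 0, 0], "gripper": 0.2},
  ],
)

```text
t: 5.9
ee_pos: [0.5402, -0.1738, 0.2355]
tcp_rot: [0.001, -0.0, 1.0, 0.0]
force: [-0.3, -0.6, -0.7]
finger_gap: 0.0429
```

```bash
python3 -c "
from h import *
plan([.541,-.174,.20],DOWN);c=snap('wrist','w6');s=snap('side','s6'); crop(s,360,60,120,180,4,'pics/s6c.png')"
```

```text
t 5.9 p [ 0.5402 -0.1738  0.2355] gap 0.0429 F [-0.3 -0.6 -0.7]
shift tool frame/m [-0.0007 -0.0002  0.0355] rot/pi [0.0001 0.0005 0.    ]
```

View pics/w6.png

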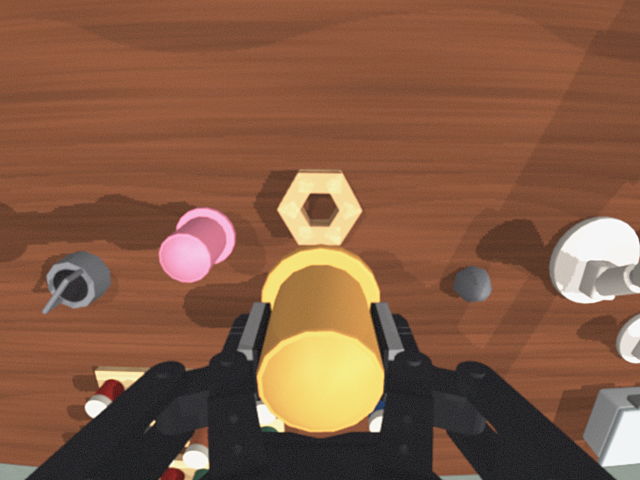

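View pics/s6.png

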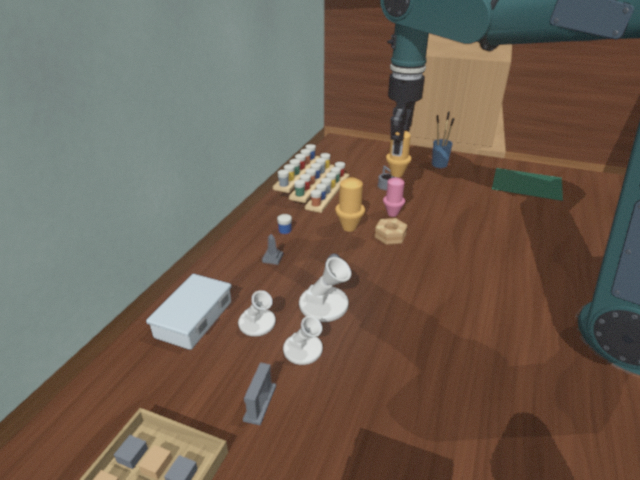

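```bash
python3 -c "
from h import *
c=load('w6.npz'); T=c['hand_eye']; c['k']=0
crop(c,245,235,155,205,4,'pics/w6c.png')
# expected projections, shade centred
a=np.linspace(0,2*np.pi,361)
for z,r in ((-.045,.022),(.011,.029),(.011,.022),(.019,.029)):
  P=np.array([proj(c,[r*np.cos(t),r*np.sin(t),z],T) for t in a]); print(z,r,'x',P[:,0].min().round(1),P[:,0].max().round(1),'y',P[:,1].min().round(1),P[:,1].max().round(1))
"
```

```text
-0.045 0.022 x 254.5 386.7 y 331.0 436.5
0.011 0.029 x 259.5 381.5 y 248.2 356.4
0.011 0.022 x 274.2 366.7 y 262.7 344.7
0.019 0.029 x 262.0 378.9 y 242.4 347.0
```

View pics/w6c.png

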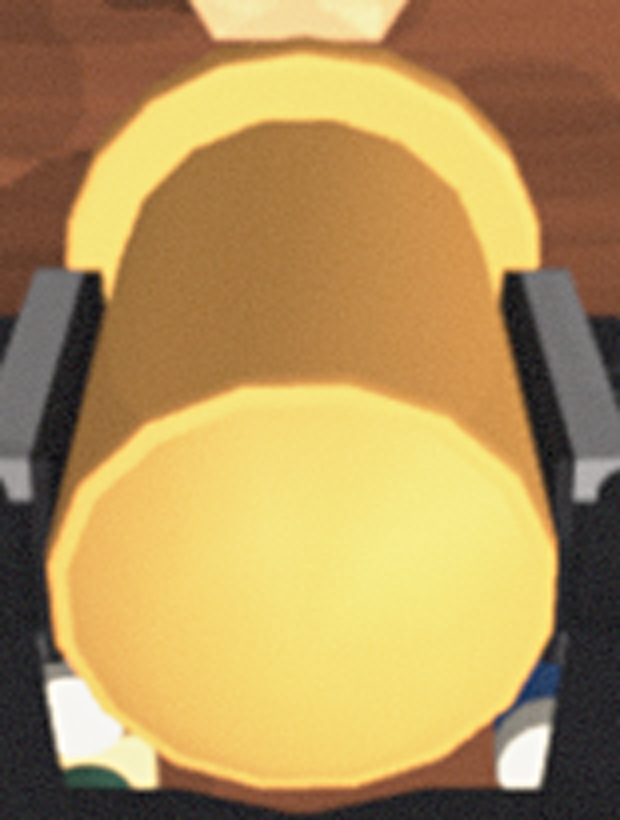

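```bash
python3 -c "
from h import *
from scipy.optimize import least_squares
c=load('w6.npz'); T=c['hand_eye']
a=np.linspace(0,2*np.pi,181)
def bb(o,zs,r,tx):
  P=np.array([proj(c,[o[0]+tx*(o[2]-.0-zs-.0)*0+r*np.cos(t)+tx*zs,o[1]+r*np.sin(t),o[2]-zs],T) for t in a]); return P[:,0].min(),P[:,0].max(),P[:,1].min(),P[:,1].max()
def f(x):
  o=x[:3]; d=bb(o,.102,.022,x[3]); k=bb(o,.046,.029,x[3]); m=bb(o,.046,.022,x[3])
  return np.array([d[0]-257,d[1]-384.2,d[2]-330.7,d[3]-432,k[0]-261,k[1]-380,k[2]-248.7,m[2]-265])
S=least_squares(f,[0,0,.057,0]); print(S.x.round(4),S.fun.round(1))
g=lambda x:f(np.r_[x,0]); S=least_squares(g,[0,0,.057]); print(S.x.round(4),S.fun.round(1))
"
```

```text
[-0.0021  0.      0.0612 -0.0039] [ 0.  -0.  -0.2  0.3  0.2 -0.2  1.1 -1.2]
[-0.0023  0.      0.0611] [-0.1  0.1 -0.5  0.3  0.1 -0.1  1.3 -1. ]
```

```bash
cat >> h.py <<'E'
PSI=np.radians(-3.5); TH=np.radians(32)
def neck(H=(.605,.1406),psi=PSI):
    e=np.array([np.cos(psi),np.sin(psi),0]); n=-e*np.sin(TH)+[0,0,np.cos(TH)]
    o=np.array([H[0],H[1],0])+.02*e+[0,0,.024]; y=np.array([-e[1],e[0],0]); z=-n; x=np.cross(y,z)
    return o,n,Rcols(x,y,z)
def rel(H=(.605,.1406)):
    s=ctrl.sense();p,r=pose(s);o,n,Rt=neck(H); d=Rt.inv().apply(p-o)
    print("t",round(s["t"],2),"along",(-d[2]).round(4),"off x,y (tool dirs)",d[:2].round(4),"rot needed/pi",((r.inv()*Rt).as_rotvec()/np.pi).round(4),"F tool",Rt.inv().apply(s["force"]).round(1),"M",Rt.inv().apply(s["torque"]).round(2),"gap",round(s["finger_gap"],4))
E
python3 -c "
from h import *
c=load('w6.npz');print('hole',onz(c,(320,209),.03,camT(c,c)))
o,n,Rt=neck(); print(o,n,o+n*.215); plan(o+n*.215,Rt)"
```

```text
hole [ 0.54139314 -0.17410507  0.03      ]
[0.6249627  0.13937903 0.024     ] [-0.52893086  0.0323508   0.8480481 ] [0.51124256 0.14633445 0.20633034]
t 6.0 p [ 0.5401 -0.1738  0.2349] gap 0.0427 F [ 0.3  0.8 -1.2]
shift tool frame/m [0.0289 0.3201 0.0288] rot/pi [ 0.0056 -0.1774  0.0189]
```

apply_moves(
  moves=[
    {"xyz": [0.006, 0.045, -0.005], "rotation": [0, 0, 0], "gripper": 0.2},
    {"xyz": [0.006, 0.045, -0.005], "rotation": [0, 0, 0], "gripper": 0.2},
    {"xyz": [0.006, 0.045, 0], "rotation": [0, 0, 0], "gripper": 0.2},
    {"xyz": [0.006, 0.045, 0], "rotation": [0, 0, 0], "gripper": 0.2},
    {"xyz": [0.006, 0.045, 0], "rotation": [0, 0, 0], "gripper": 0.2},
    {"xyz": [0, 0.04, 0], "rotation": [0, 0, 0], "gripper": 0.2},
    {"xyz": [0, 0.03, 0], "rotation": [0, 0, 0], "gripper": 0.2},
    {"xyz": [0, 0, 0], "rotation": [0, 0, 0], "gripper": 0.2},
  ],
)

```text
t: 6.8
ee_pos: [0.5034, 0.1304, 0.2292]
tcp_rot: [-0.013, 0.003, 1.0, 0.002]
force: [0.1, 0.2, -0.8]
finger_gap: 0.0432
```

```bash
python3 -c "
from h import *
o,n,Rt=neck(); plan(o+n*.215,Rt)"
```

```text
t 6.8 p [0.5034 0.1304 0.2292] gap 0.0432 F [ 0.1  0.2 -0.8]
shift tool frame/m [-0.0084  0.0159  0.0227] rot/pi [ 0.0057 -0.1863  0.017 ]
```

apply_moves(
  moves=[
    {"xyz": [0, 0.005, 0], "rotation": [0.0015, -0.037, 0.004], "gripper": 0.2},
    {"xyz": [0, 0.005, 0], "rotation": [0.0015, -0.037, 0.004], "gripper": 0.2},
    {"xyz": [0, 0.005, 0], "rotation": [0.0015, -0.037, 0.004], "gripper": 0.2},
    {"xyz": [0, 0, 0], "rotation": [0.001, -0.037, 0.004], "gripper": 0.2},
    {"xyz": [0, 0, 0], "rotation": [0, -0.037, 0], "gripper": 0.2},
    {"xyz": [0, 0, 0], "rotation": [0, 0, 0], "gripper": 0.2},
  ],
)

```text
t: 7.4
ee_pos: [0.4992, 0.1415, 0.2132]
tcp_rot: [0.271, 0.027, 0.962, -0.015]
force: [0.2, 0.1, -1.7]
finger_gap: 0.043
```

```bash
python3 -c "
from h import *
o,n,Rt=neck(); plan(o+n*.215,Rt);rel()"
```

```text
t 7.4 p [0.4992 0.1415 0.2132] gap 0.043 F [ 0.2  0.1 -1.7]
shift tool frame/m [-0.0064  0.0057  0.0119] rot/pi [-0.0036 -0.0026  0.0024]
t 7.4 along 0.227 off x,y (tool dirs) [ 0.0063 -0.0056] rot needed/pi [-0.0036 -0.0026  0.0024] F tool [0.7 0.1 1.6] M [ 0.04  0.37 -0.02] gap 0.043
```

apply_moves(
  moves=[
    {"xyz": [-0.005, 0.005, 0.008], "rotation": [-0.003, -0.0025, 0.002], "gripper": 0.2},
    {"xyz": [0, 0, 0.004], "rotation": [0, 0, 0], "gripper": 0.2},
    {"xyz": [0, 0, 0], "rotation": [0, 0, 0], "gripper": 0.2},
  ],
)

```text
t: 7.7
ee_pos: [0.5122, 0.1447, 0.2049]
tcp_rot: [0.273, 0.03, 0.961, -0.01]
force: [-0.1, 0.4, -0.1]
finger_gap: 0.0435
```

```bash
python3 -c "
from h import *
rel();c=snap('wrist','w7');s=snap('side','s7');t=snap('top','t7');rel(); crop(s,270,130,160,200,4,'pics/s7c.png'); crop(t,230,200,90,110,5,'pics/t7c.png')"
```

```text
t 7.7 along 0.2132 off x,y (tool dirs) [-0.0001 -0.0015] rot needed/pi [-0.001  -0.0013 -0.0001] F tool [0.2 0.4 0. ] M [ 0.03  0.34 -0.01] gap 0.0435
t 7.85 along 0.214 off x,y (tool dirs) [-0.0004 -0.0013] rot needed/pi [-0.0008 -0.0008 -0.0001] F tool [ 0.2 -0.8  1.3] M [0.01 0.35 0.05] gap 0.0434
```

View pics/w7.png

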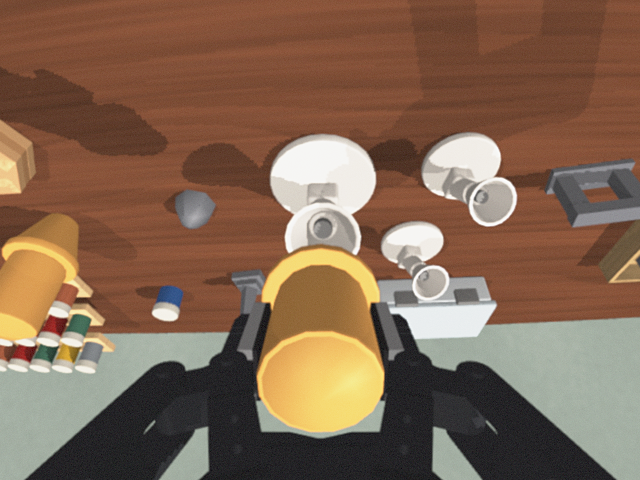

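View pics/s7c.png

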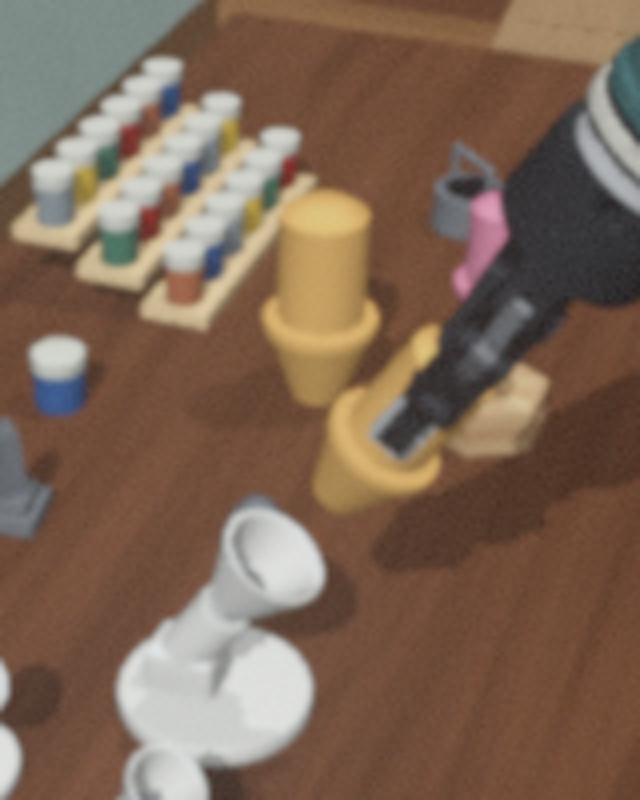

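View pics/t7c.png

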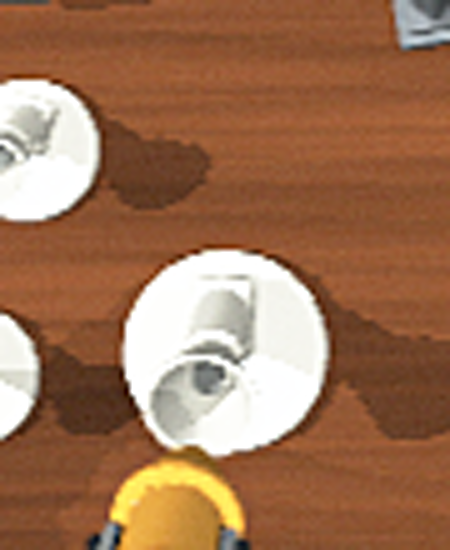

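```bash
python3 -c "
from h import *
c=load('w7.npz');T=c['hand_eye']; crop(c,265,120,120,140,5,'pics/w7c.png')
o,n,Rt=neck(); Tw=camT(c,c)
for u in (.056,.058,.060):
  print(u,'pin',proj(c,o+n*(u+.0154),Tw).round(1))
  a=np.linspace(0,2*np.pi,181)
  for r in (.0285,.024):
    P=np.array([proj(c,o+n*(u+.04)+r*Rt.apply([np.cos(t),np.sin(t),0]),Tw) for t in a]); print('rim',r,P.min(0).round(1),P.max(0).round(1))
print('foot ctr',proj(c,[.605,.1406,.012],Tw))
# shade-axis in same camera
for z in (.10,.115,.14): print('tool axis x=0/-2mm',z,proj(c,[0,0,z],T).round(1),proj(c,[-.002,0,z],T).round(1))
"
```

```text
0.056 pin [322.6 227.3]
rim 0.0285 [284.7 199.2] [360.7 271.6]
rim 0.024 [290.7 205.3] [354.7 266.2]
0.058 pin [322.6 228. ]
rim 0.0285 [284.5 199.8] [361.  272.6]
rim 0.024 [290.5 205.9] [354.9 267.2]
0.06 pin [322.6 228.7]
rim 0.0285 [284.2 200.4] [361.3 273.7]
rim 0.024 [290.3 206.6] [355.2 268.2]
foot ctr [322.39927507 183.90865388]
tool axis x=0/-2mm 0.1 [320.1 243.7] [320.1 246.4]
tool axis x=0/-2mm 0.115 [320.1 237.1] [320.1 239.6]
tool axis x=0/-2mm 0.14 [320.1 227.4] [320.1 229.8]
```

View pics/w7c.png

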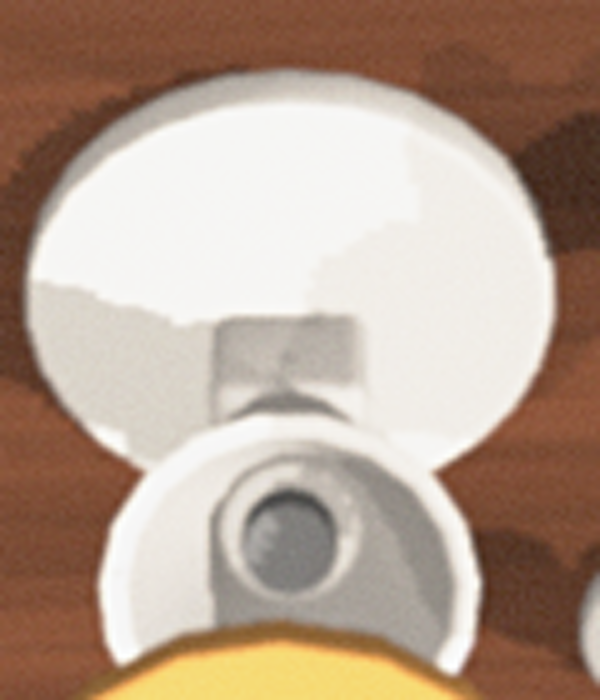

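apply_moves(
  moves=[
    {"xyz": [0, 0.0015, 0.015], "rotation": [-0.001, -0.001, 0], "gripper": 0.2},
    {"xyz": [0, 0, 0.015], "rotation": [0, 0, 0], "gripper": 0.2},
    {"xyz": [0, 0, 0.015], "rotation": [0, 0, 0], "gripper": 0.2},
    {"xyz": [0, 0, 0], "rotation": [0, 0, 0], "gripper": 0.2},
  ],
)

```text
t: 8.25
ee_pos: [0.54, 0.1451, 0.1704]
tcp_rot: [0.278, 0.03, 0.96, -0.008]
force: [-0.5, -0.3, -0.6]
finger_gap: 0.0434
```

```bash
python3 -c "
from h import *
rel()"
```

```text
t 8.25 along 0.1693 off x,y (tool dirs) [-0.0054  0.0006] rot needed/pi [ 0.0004  0.0016 -0.0007] F tool [ 0.7 -0.3  0.3] M [-0.01  0.34  0.02] gap 0.0434
```

apply_moves(
  moves=[
    {"xyz": [0.0055, -0.0005, 0], "rotation": [0, 0.0015, 0], "gripper": 0.2},
    {"xyz": [0, 0, 0], "rotation": [0, 0, 0], "gripper": 0.2},
    {"xyz": [0.0005, 0, 0.01], "rotation": [0, 0, 0], "gripper": 0.2},
    {"xyz": [0, 0, 0], "rotation": [0, 0, 0], "gripper": 0.2},
  ],
)

```text
t: 8.65
ee_pos: [0.5412, 0.145, 0.1612]
tcp_rot: [0.277, 0.03, 0.96, -0.007]
force: [-0.2, 0.5, -1.6]
finger_gap: 0.0433
```

```bash
python3 -c "
from h import *
rel()"
```

```text
t 8.65 along 0.1608 off x,y (tool dirs) [-0.0015  0.0005] rot needed/pi [ 0.0008  0.0011 -0.0009] F tool [1.1 0.5 1.2] M [-0.01  0.38  0.02] gap 0.0433
```

apply_moves(
  moves=[
    {"xyz": [0.002, -0.0005, 0.005], "rotation": [0, 0.001, 0], "gripper": 0.2},
    {"xyz": [0.0005, 0, 0.005], "rotation": [0, 0, 0], "gripper": 0.2},
    {"xyz": [0, 0, 0], "rotation": [0, 0, 0], "gripper": 0.2},
  ],
)

```text
t: 8.95
ee_pos: [0.5448, 0.1444, 0.1512]
tcp_rot: [0.276, 0.03, 0.961, -0.007]
force: [0.2, -1.1, -0.8]
finger_gap: 0.0432
```

```bash
python3 -c "
from h import *
rel();c=snap('wrist','w8');s=snap('side','s8');t=snap('top','t8');rel(); crop(s,290,200,90,110,6,'pics/s8c.png'); crop(t,240,230,70,80,7,'pics/t8c.png'); crop(c,240,150,160,120,5,'pics/w8c.png')"
```

```text
t 8.95 along 0.1505 off x,y (tool dirs) [0.0007 0.0001] rot needed/pi [ 0.0009  0.0004 -0.0009] F tool [ 0.2 -1.1  0.8] M [ 0.03  0.34 -0.02] gap 0.0432
t 9.1 along 0.1512 off x,y (tool dirs) [-0.      0.0003] rot needed/pi [ 0.001   0.0008 -0.001 ] F tool [ 0.3 -0.   1. ] M [-0.06  0.29  0.03] gap 0.0431
```

View pics/w8c.png

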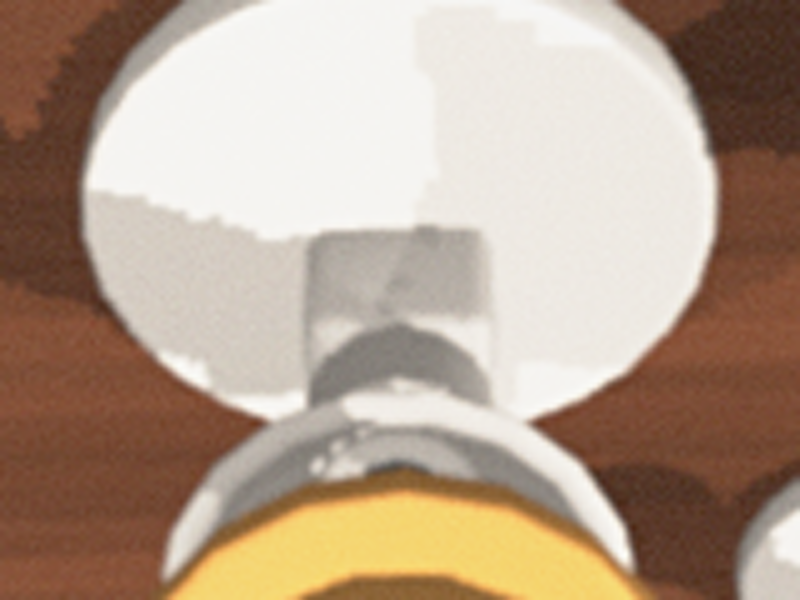

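View pics/s8c.png

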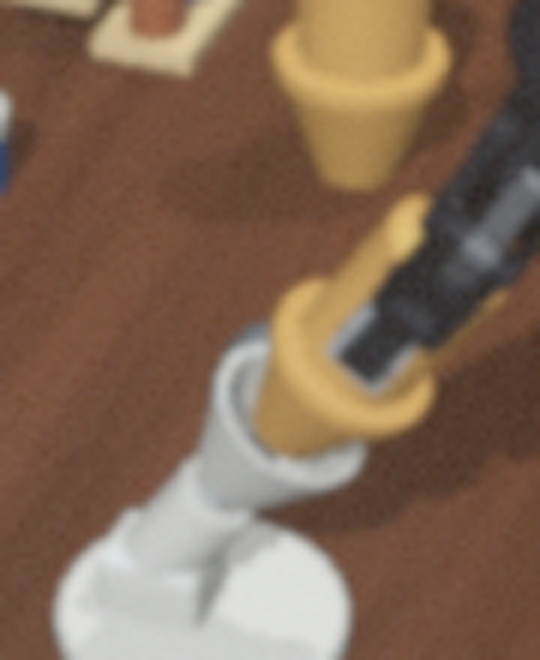

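View pics/t8c.png

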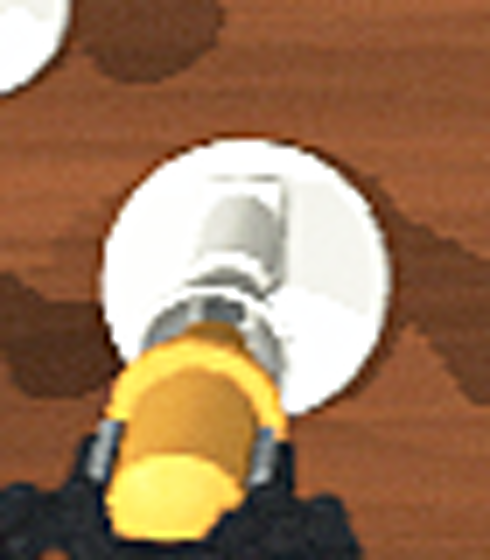

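apply_moves(
  moves=[
    {"xyz": [0.0005, 0, 0.004], "rotation": [0.001, 0.001, -0.001], "gripper": 0.2},
    {"xyz": [0.0005, 0, 0.004], "rotation": [0, 0, 0], "gripper": 0.2},
    {"xyz": [0.0005, 0, 0.003], "rotation": [0, 0, 0], "gripper": 0.2},
    {"xyz": [0, 0, 0], "rotation": [0, 0, 0], "gripper": 0.2},
  ],
)

```text
t: 9.5
ee_pos: [0.5502, 0.1444, 0.1418]
tcp_rot: [0.276, 0.029, 0.961, -0.008]
force: [-0.2, 0.7, -1.8]
finger_gap: 0.043
```

```bash
python3 -c "
from h import *
rel()"
```

```text
t 9.5 along 0.1396 off x,y (tool dirs) [0.0011 0.0005] rot needed/pi [0.0001 0.     0.0001] F tool [1.2 0.7 1.4] M [0.   0.34 0.02] gap 0.043
```

apply_moves(
  moves=[
    {"xyz": [-0.0005, 0, 0.003], "rotation": [0, 0, 0], "gripper": 0.2},
    {"xyz": [0, 0, 0.002], "rotation": [0, 0, 0], "gripper": 0.2},
    {"xyz": [0, 0, 0], "rotation": [0, 0, 0], "gripper": 0.2},
  ],
)

```text
t: 9.8
ee_pos: [0.5536, 0.1442, 0.1373]
tcp_rot: [0.275, 0.029, 0.961, -0.008]
force: [0.1, -0.4, -1.3]
finger_gap: 0.0432
```

```bash
python3 -c "
from h import *
rel()"
```

```text
t 9.8 along 0.134 off x,y (tool dirs) [0.0007 0.0004] rot needed/pi [ 0.     -0.      0.0001] F tool [ 0.6 -0.4  1.1] M [0.06 0.3  0.06] gap 0.0432
```

apply_moves(
  moves=[
    {"xyz": [0, 0, 0.002], "rotation": [0, 0, 0], "gripper": 0.2},
    {"xyz": [0, 0, 0.001], "rotation": [0, 0, 0], "gripper": 0.2},
    {"xyz": [0, 0, 0], "rotation": [0, 0, 0], "gripper": 0.2},
  ],
)

```text
t: 10.1
ee_pos: [0.5554, 0.1442, 0.1356]
tcp_rot: [0.276, 0.029, 0.961, -0.008]
force: [0.3, 0.2, -0.8]
finger_gap: 0.043
```

```bash
python3 -c "
from h import *
rel()"
```

```text
t 10.1 along 0.1316 off x,y (tool dirs) [0.     0.0006] rot needed/pi [0.0001 0.0002 0.0001] F tool [0.2 0.2 0.8] M [-0.01  0.36 -0.06] gap 0.043
```

apply_moves(
  moves=[
    {"xyz": [0.0005, 0, 0.002], "rotation": [0, 0, 0], "gripper": 0.2},
    {"xyz": [0, 0, 0.001], "rotation": [0, 0, 0], "gripper": 0.2},
    {"xyz": [0, 0, 0], "rotation": [0, 0, 0], "gripper": 0.2},
  ],
)

```text
t: 10.4
ee_pos: [0.5569, 0.1442, 0.1342]
tcp_rot: [0.277, 0.029, 0.96, -0.008]
force: [-1.3, -0.2, 0.5]
finger_gap: 0.0432
```

```bash
python3 -c "
from h import *
rel()"
```

```text
t 10.4 along 0.1296 off x,y (tool dirs) [-0.0005  0.0006] rot needed/pi [0.0002 0.0008 0.    ] F tool [ 0.8 -0.3 -1.1] M [ 0.03  0.44 -0.01] gap 0.0432
```

apply_moves(
  moves=[
    {"xyz": [0.0005, 0, 0.0015], "rotation": [0, 0.0005, 0], "gripper": 0.2},
    {"xyz": [0, 0, 0], "rotation": [0, 0, 0], "gripper": 0.2},
  ],
)

```text
t: 10.6
ee_pos: [0.5577, 0.1439, 0.1334]
tcp_rot: [0.277, 0.029, 0.96, -0.008]
force: [-2.6, -0.0, 0.2]
finger_gap: 0.0427
```

```bash
python3 -c "
from h import *
rel()"
```

```text
t 10.6 along 0.1285 off x,y (tool dirs) [-0.0008  0.0004] rot needed/pi [0.0001 0.0008 0.0001] F tool [ 2.1 -0.2 -1.5] M [ 0.13  0.41 -0.01] gap 0.0427
```

apply_moves(
  moves=[
    {"xyz": [0.0012, 0, 0.001], "rotation": [0, 0.0008, 0], "gripper": 0.2},
    {"xyz": [0, 0, 0], "rotation": [0, 0, 0], "gripper": 0.2},
    {"xyz": [0, 0, 0], "rotation": [0, 0, 0], "gripper": 0.2},
  ],
)

```text
t: 10.9
ee_pos: [0.5581, 0.1438, 0.1331]
tcp_rot: [0.277, 0.029, 0.96, -0.008]
force: [-3.8, -0.4, 3.1]
finger_gap: 0.0427
```

```bash
python3 -c "
from h import *
rel()"
```

```text
t 10.9 along 0.128 off x,y (tool dirs) [-0.001   0.0003] rot needed/pi [0.     0.0008 0.0001] F tool [ 1.6 -0.6 -4.6] M [ 0.12  0.46 -0.02] gap 0.0427
```

apply_moves(
  moves=[
    {"xyz": [0.002, 0, 0.002], "rotation": [0, 0.001, 0], "gripper": 0.2},
    {"xyz": [0.001, 0, 0.002], "rotation": [0, 0.0005, 0], "gripper": 0.2},
  ],
)

```text
t: 11.1
ee_pos: [0.5591, 0.1434, 0.1321]
tcp_rot: [0.277, 0.029, 0.96, -0.009]
force: [-18.0, -2.1, 17.2]
finger_gap: 0.0432
```

```bash
python3 -c "
from h import *
rel()"
```

```text
t 11.1 along 0.1266 off x,y (tool dirs) [-0.0013 -0.    ] rot needed/pi [-0.0002  0.001   0.0001] F tool [  6.   -3.2 -24. ] M [0.52 1.21 0.05] gap 0.0432
```

apply_moves(
  moves=[
    {"xyz": [0, 0, -0.002], "rotation": [0, 0, 0], "gripper": 0.2},
    {"xyz": [0.002, -0.0005, 0], "rotation": [0, 0.0005, 0], "gripper": 0.2},
    {"xyz": [0.001, 0, 0], "rotation": [0, 0, 0], "gripper": 0.2},
  ],
)

```text
t: 11.4
ee_pos: [0.5567, 0.1434, 0.133]
tcp_rot: [0.278, 0.029, 0.96, -0.008]
force: [2.4, -1.4, 2.0]
finger_gap: 0.0431
```

```bash
python3 -c "
from h import *
rel();c=snap('wrist','w9');s=snap('side','s9');t=snap('top','t9');rel(); crop(s,290,200,90,110,6,'pics/s9c.png'); crop(t,240,230,70,80,7,'pics/t9c.png'); crop(c,240,150,160,150,5,'pics/w9c.png')"
```

```text
t 11.4 along 0.1287 off x,y (tool dirs) [ 0.0002 -0.0001] rot needed/pi [0.0002 0.0017 0.0001] F tool [-3.1 -1.3 -0.4] M [ 0.21 -0.29  0.02] gap 0.0431
t 11.55 along 0.1287 off x,y (tool dirs) [ 0.0003 -0.0001] rot needed/pi [0.0002 0.0015 0.0001] F tool [-2.5 -0.4  0.7] M [ 0.13 -0.36 -0.01] gap 0.043
```

View pics/w9c.png

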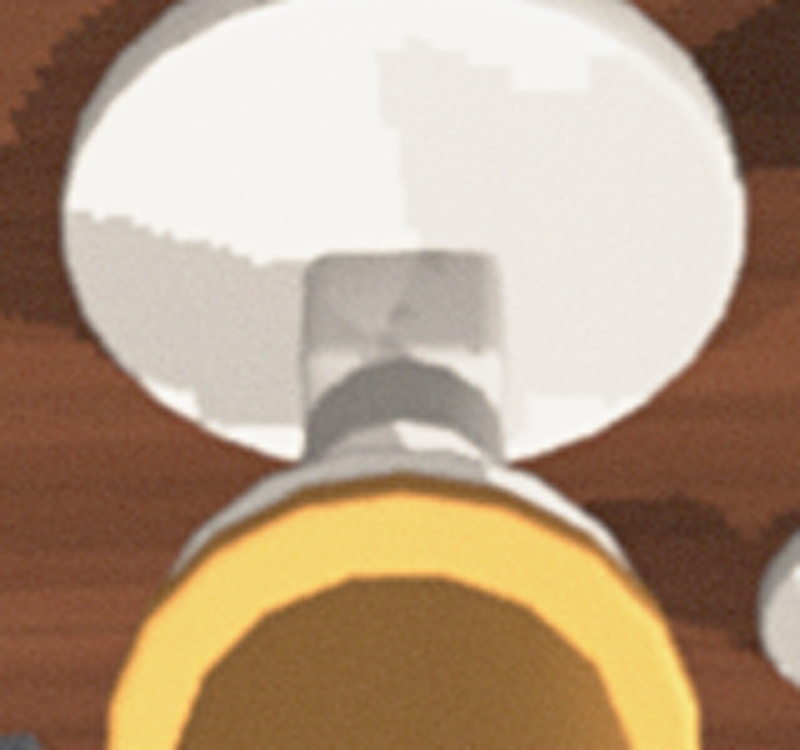

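View pics/s9c.png

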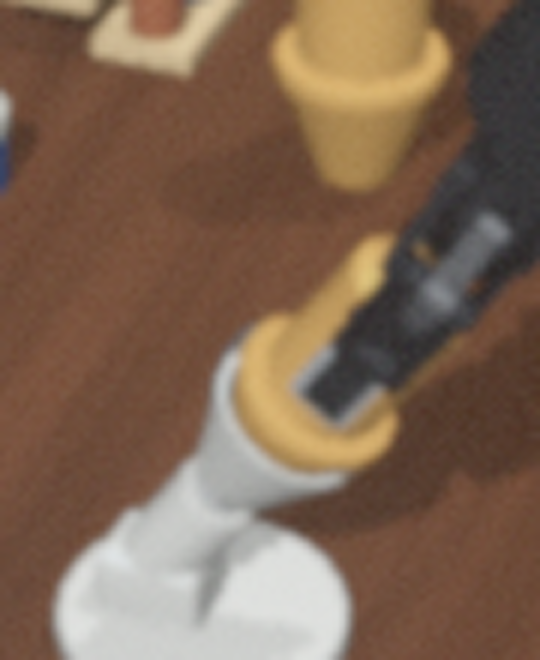

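View pics/t9c.png

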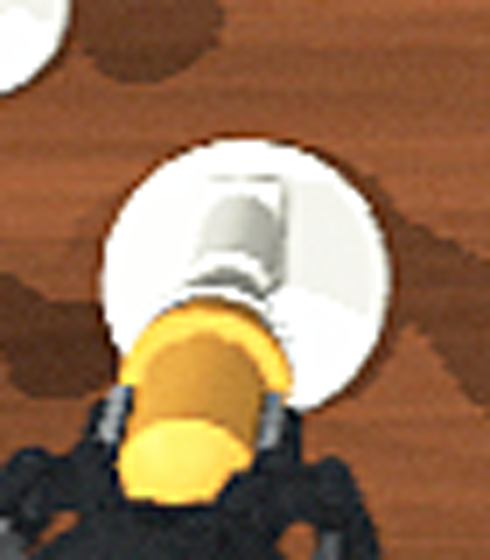

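```bash
python3 -c "
from h import *
A=load('w6.npz');B=load('w9.npz')
for n,c in (('w6',A),('w7',load('w7.npz')),('w8',load('w8.npz')),('w9',B)):
  hsv=cv2.cvtColor(c['pixels'],cv2.COLOR_RGB2HSV)
  m=cv2.inRange(hsv,(10,110,80),(32,255,255)); m[:,:240]=0;m[:,400:]=0;m[:235]=0
  k,l,st,ce=cv2.connectedComponentsWithStats(m); i=1+st[1:,4].argmax(); print(n,st[i],ce[i].round(1))
  # dome: bright
  m=cv2.inRange(hsv,(10,60,205),(35,255,255)); m[:,:240]=0;m[:,400:]=0;m[:325]=0
  k,l,st,ce=cv2.connectedComponentsWithStats(m); i=1+st[1:,4].argmax(); print('  dome',st[i],ce[i].round(1))
  # collar/cyl boundary on centre column
  print('  col321',[int(v) for v in c['pixels'][240:275:2,321,0]], [int(v) for v in c['pixels'][322:340:2,321,0]])
crop(B,245,235,155,205,4,'pics/w9d.png')
"
```

```text
w6 [  240   235   160   203 23389] [320.4 329.9]
  dome [  257   325   127   107 10766] [322.2 378.8]
  col321 [245, 246, 195, 174, 237, 247, 247, 246, 247, 246, 247, 247, 246, 170, 169, 175, 172, 175] [178, 180, 183, 185, 217, 247, 247, 246, 246]
w7 [  240   235   160   197 21069] [319.1 333.5]
  dome [  257   331   127   101 10177] [320.4 381.1]
  col321 [170, 164, 148, 140, 223, 247, 246, 246, 246, 246, 246, 247, 244, 140, 144, 143, 144, 146] [146, 150, 147, 149, 171, 248, 246, 245, 237]
w8 [  240   235   160   197 21624] [319.5 332.3]
  dome [  257   331   127   101 10134] [320.4 381.1]
  col321 [187, 129, 129, 138, 220, 247, 245, 245, 245, 245, 245, 246, 237, 134, 138, 141, 141, 138] [143, 145, 140, 149, 169, 245, 245, 242, 232]
w9 [  240   235   160   197 21947] [319.7 331.5]
  dome [  257   331   127   101 10151] [320.3 381. ]
  col321 [178, 191, 147, 134, 191, 247, 245, 245, 245, 245, 245, 246, 241, 139, 138, 142, 137, 139] [138, 144, 143, 142, 174, 246, 245, 240, 230]
```

View pics/w9d.png

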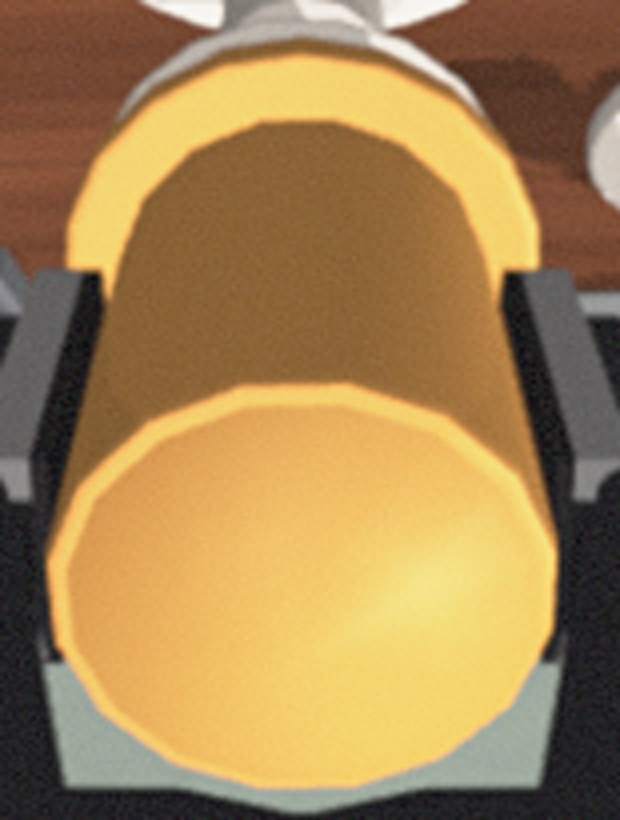

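apply_moves(
  moves=[
    {"xyz": [-0.0005, 0, 0], "rotation": [0, 0.001, 0], "gripper": 0.2},
    {"xyz": [0, 0, 0], "rotation": [0, 0, 0], "gripper": 0.2},
  ],
)

```text
t: 11.75
ee_pos: [0.5571, 0.1434, 0.133]
tcp_rot: [0.276, 0.029, 0.961, -0.008]
force: [0.8, -0.6, 2.2]
finger_gap: 0.0431
```

```bash
python3 -c "
from h import *
rel()"
```

```text
t 11.75 along 0.1285 off x,y (tool dirs) [-0.0001 -0.0001] rot needed/pi [0.0002 0.0003 0.    ] F tool [-1.8 -0.5 -1.4] M [ 0.11 -0.05 -0.  ] gap 0.0431
```

apply_moves(
  moves=[
    {"xyz": [-0.001, 0, 0], "rotation": [0, 0, 0], "gripper": 0.2},
    {"xyz": [0, 0, 0], "rotation": [0, 0, 0], "gripper": 0.2},
  ],
)

```text
t: 11.95
ee_pos: [0.5575, 0.1434, 0.1328]
tcp_rot: [0.275, 0.029, 0.961, -0.008]
force: [0.5, -0.3, 1.9]
finger_gap: 0.0432
```

```bash
python3 -c "
from h import *
rel()"
```

```text
t 11.95 along 0.1281 off x,y (tool dirs) [-0.0003 -0.0001] rot needed/pi [ 0.0002 -0.0003  0.    ] F tool [-1.4 -0.3 -1.3] M [ 0.12 -0.13  0.04] gap 0.0432
```

apply_moves(
  moves=[
    {"xyz": [0, 0, -0.004], "rotation": [0, 0, 0], "gripper": 0.2},
    {"xyz": [0, 0, -0.003], "rotation": [0, 0, 0], "gripper": 0.2},
    {"xyz": [0, 0, 0], "rotation": [0, 0, 0], "gripper": 0.2},
  ],
)

```text
t: 12.25
ee_pos: [0.5522, 0.1436, 0.1372]
tcp_rot: [0.273, 0.029, 0.962, -0.008]
force: [0.6, 0.6, 0.3]
finger_gap: 0.0431
```

```bash
python3 -c "
from h import *
rel();rel()
for i in range(3):
  eyes.get_image('top'); rel()"
```

```text
t 12.25 along 0.1346 off x,y (tool dirs) [ 0.0018 -0.0002] rot needed/pi [ 0.     -0.0016  0.    ] F tool [-0.6  0.6  0.1] M [-0.04 -0.04 -0.01] gap 0.0431
t 12.25 along 0.1346 off x,y (tool dirs) [ 0.0018 -0.0002] rot needed/pi [ 0.     -0.0016  0.    ] F tool [-0.6  0.6  0.1] M [-0.04 -0.04 -0.01] gap 0.0431
t 12.3 along 0.1346 off x,y (tool dirs) [ 0.0018 -0.0002] rot needed/pi [ 0.     -0.0016  0.    ] F tool [-0.6 -0.4 -0.8] M [ 0.02  0.12 -0.01] gap 0.0431
t 12.35 along 0.1345 off x,y (tool dirs) [ 0.0017 -0.0002] rot needed/pi [ 0.     -0.0015  0.    ] F tool [-0.6  0.1 -1.4] M [-0.    0.1   0.02] gap 0.0429
t 12.4 along 0.1345 off x,y (tool dirs) [ 0.0017 -0.0002] rot needed/pi [ 0.     -0.0016  0.    ] F tool [-0.2  0.3  0.2] M [-0.01  0.11 -0.02] gap 0.0433
```

apply_moves(
  moves=[
    {"xyz": [-0.0025, 0, 0], "rotation": [0, -0.0015, 0], "gripper": 0.2},
    {"xyz": [-0.0005, 0, 0], "rotation": [0, 0, 0], "gripper": 0.2},
    {"xyz": [0, 0, 0], "rotation": [0, 0, 0], "gripper": 0.2},
  ],
)

```text
t: 12.7
ee_pos: [0.5537, 0.1432, 0.1369]
tcp_rot: [0.273, 0.029, 0.961, -0.009]
force: [0.2, -0.3, -1.7]
finger_gap: 0.0429
```

```bash
cat > fr.py <<'E'
from h import *
o,n,Rt=neck(); Fs=[];Ms=[]
for i in range(4):
    s=ctrl.sense(); Fs.append(Rt.inv().apply(s["force"]));Ms.append(Rt.inv().apply(s["torque"])); eyes.get_image("top")
rel(); print("mean F",np.mean(Fs,0).round(2),"M",np.mean(Ms,0).round(3))
E
python3 fr.py
```

```text
t 12.9 along 0.1337 off x,y (tool dirs) [ 0.0003 -0.0004] rot needed/pi [-0.0002 -0.0011  0.    ] F tool [ 1.  -0.2  0.6] M [-0.03  0.32 -0.04] gap 0.043
mean F [ 0.55 -0.01  1.35] M [-0.007  0.332  0.004]
```

apply_moves(
  moves=[
    {"xyz": [-0.002, 0, -0.0005], "rotation": [0, -0.001, 0], "gripper": 0.2},
    {"xyz": [-0.001, 0, 0], "rotation": [0, 0, 0], "gripper": 0.2},
    {"xyz": [0, 0, 0], "rotation": [0, 0, 0], "gripper": 0.2},
  ],
)

```text
t: 13.2
ee_pos: [0.5563, 0.1431, 0.1393]
tcp_rot: [0.275, 0.029, 0.961, -0.009]
force: [0.4, 0.2, -0.2]
finger_gap: 0.0429
```

```bash
python3 fr.py
```

```text
t 13.4 along 0.1341 off x,y (tool dirs) [-0.0025 -0.0005] rot needed/pi [-0.0002 -0.0002  0.0001] F tool [0.2 0.  0.6] M [0.02 0.34 0.  ] gap 0.0436
mean F [0.56 0.15 0.81] M [-0.004  0.348  0.033]
```

apply_moves(
  moves=[
    {"xyz": [-0.0015, 0, -0.0003], "rotation": [0, 0, 0], "gripper": 0.2},
    {"xyz": [-0.0005, 0, 0], "rotation": [0, 0, 0], "gripper": 0.2},
    {"xyz": [0, 0, 0], "rotation": [0, 0, 0], "gripper": 0.2},
  ],
)

```text
t: 13.7
ee_pos: [0.5573, 0.143, 0.1399]
tcp_rot: [0.275, 0.029, 0.961, -0.009]
force: [0.4, -0.0, -0.7]
finger_gap: 0.0426
```

```bash
python3 fr.py
```

```text
t 13.9 along 0.1343 off x,y (tool dirs) [-0.004  -0.0005] rot needed/pi [-0.0003 -0.0006  0.0001] F tool [ 0.1 -0.4  0.9] M [-0.    0.43 -0.02] gap 0.0431
mean F [0.53 0.08 0.7 ] M [-0.008  0.402 -0.028]
```

apply_moves(
  moves=[
    {"xyz": [0.0025, 0.002, 0], "rotation": [0, 0, 0], "gripper": 0.2},
    {"xyz": [0, 0.001, 0], "rotation": [0, 0, 0], "gripper": 0.2},
    {"xyz": [0, 0, 0], "rotation": [0, 0, 0], "gripper": 0.2},
  ],
)

```text
t: 14.2
ee_pos: [0.5554, 0.1462, 0.1387]
tcp_rot: [0.275, 0.029, 0.961, -0.009]
force: [-0.1, -1.4, -0.6]
finger_gap: 0.0427
```

```bash
python3 fr.py
```

```text
t 14.4 along 0.1343 off x,y (tool dirs) [-0.0016  0.0026] rot needed/pi [-0.0003 -0.0004  0.    ] F tool [ 1.9 -0.7  1.2] M [ 0.04  0.39 -0.01] gap 0.0431
mean F [ 0.84 -0.74  0.55] M [0.103 0.355 0.016]
```

apply_moves(
  moves=[
    {"xyz": [0, 0.0015, 0], "rotation": [0, 0, 0], "gripper": 0.2},
    {"xyz": [0, 0, 0], "rotation": [0, 0, 0], "gripper": 0.2},
  ],
)

```text
t: 14.6
ee_pos: [0.5555, 0.1464, 0.1388]
tcp_rot: [0.275, 0.03, 0.961, -0.01]
force: [-0.7, -0.8, -0.8]
finger_gap: 0.043
```

```bash
python3 fr.py
```

```text
t 14.8 along 0.1343 off x,y (tool dirs) [-0.0016  0.0028] rot needed/pi [-0.0012 -0.0005  0.0002] F tool [ 1.  -2.  -0.4] M [0.5  0.4  0.04] gap 0.0429
mean F [ 0.75 -1.93  0.2 ] M [ 0.376  0.385 -0.008]
```

apply_moves(
  moves=[
    {"xyz": [0, -0.003, 0], "rotation": [-0.001, 0, 0], "gripper": 0.2},
    {"xyz": [0, -0.0015, 0], "rotation": [0, 0, 0], "gripper": 0.2},
    {"xyz": [0, 0, 0], "rotation": [0, 0, 0], "gripper": 0.2},
  ],
)

```text
t: 15.1
ee_pos: [0.5555, 0.1429, 0.139]
tcp_rot: [0.275, 0.029, 0.961, -0.007]
force: [0.1, 0.3, -1.0]
finger_gap: 0.043
```

```bash
python3 fr.py
```

```text
t 15.3 along 0.1344 off x,y (tool dirs) [-0.0019 -0.0007] rot needed/pi [ 0.0007 -0.0002  0.0001] F tool [ 2.1 -0.9  1. ] M [-0.    0.38 -0.07] gap 0.0429
mean F [0.53 0.4  0.66] M [0.004 0.333 0.016]
```

apply_moves(
  moves=[
    {"xyz": [0, -0.0015, 0], "rotation": [0, 0, 0], "gripper": 0.2},
    {"xyz": [0, -0.0005, 0], "rotation": [0, 0, 0], "gripper": 0.2},
    {"xyz": [0, 0, 0], "rotation": [0, 0, 0], "gripper": 0.2},
  ],
)

```text
t: 15.6
ee_pos: [0.5553, 0.1411, 0.1389]
tcp_rot: [0.275, 0.029, 0.961, -0.007]
force: [0.0, 0.8, -1.0]
finger_gap: 0.0434
```

```bash
python3 fr.py
```

```text
t 15.8 along 0.1343 off x,y (tool dirs) [-0.0018 -0.0025] rot needed/pi [ 0.0009 -0.0003  0.0002] F tool [0.8 0.4 0.6] M [-0.06  0.36 -0.04] gap 0.0431
mean F [-0.19  0.41  0.36] M [ 0.001  0.354 -0.014]
```

apply_moves(
  moves=[
    {"xyz": [0, -0.0015, 0], "rotation": [0.001, 0, 0], "gripper": 0.2},
    {"xyz": [0, 0, 0], "rotation": [0, 0, 0], "gripper": 0.2},
  ],
)

```text
t: 16.0
ee_pos: [0.5552, 0.1407, 0.139]
tcp_rot: [0.275, 0.029, 0.961, -0.007]
force: [0.3, 0.3, -0.4]
finger_gap: 0.0432
```

```bash
python3 fr.py
```

```text
t 16.2 along 0.1344 off x,y (tool dirs) [-0.0018 -0.003 ] rot needed/pi [ 0.0006 -0.0002 -0.0001] F tool [1.  2.7 0. ] M [-0.38  0.43  0.02] gap 0.0429
mean F [0.7  1.61 0.26] M [-0.239  0.409 -0.005]
```

apply_moves(
  moves=[
    {"xyz": [0, -0.0015, 0], "rotation": [0, 0, 0], "gripper": 0.2},
    {"xyz": [0, 0, 0], "rotation": [0, 0, 0], "gripper": 0.2},
  ],
)

```text
t: 16.4
ee_pos: [0.5551, 0.1405, 0.1391]
tcp_rot: [0.275, 0.029, 0.961, -0.006]
force: [-0.7, 1.8, -0.9]
finger_gap: 0.0428
```

```bash
python3 fr.py
```

```text
t 16.6 along 0.1346 off x,y (tool dirs) [-0.0019 -0.0033] rot needed/pi [ 0.0015 -0.0001 -0.0004] F tool [ 1.2  3.1 -0.7] M [-0.63  0.49 -0.  ] gap 0.0429
mean F [1.11 2.53 0.52] M [-0.561  0.458  0.008]
```

apply_moves(
  moves=[
    {"xyz": [0.0008, 0.0033, 0], "rotation": [0.0015, 0, 0], "gripper": 0.2},
    {"xyz": [0, 0, 0.0015], "rotation": [0, 0, 0], "gripper": 0.2},
    {"xyz": [0, 0, 0.0015], "rotation": [0, 0, 0], "gripper": 0.2},
  ],
)

```text
t: 16.9
ee_pos: [0.5566, 0.142, 0.1362]
tcp_rot: [0.276, 0.03, 0.961, -0.011]
force: [1.3, 0.3, -0.5]
finger_gap: 0.0433
```

```bash
python3 fr.py
```

```text
t 17.1 along 0.1314 off x,y (tool dirs) [-0.0013 -0.0014] rot needed/pi [-0.0012  0.     -0.0001] F tool [1.  0.3 1. ] M [-0.02  0.38 -0.03] gap 0.0428
mean F [ 0.25 -0.03  0.55] M [-0.031  0.339  0.018]
```

apply_moves(
  moves=[
    {"xyz": [0, 0.0015, 0], "rotation": [-0.001, 0, 0], "gripper": 0.2},
    {"xyz": [0.0003, 0, 0.0015], "rotation": [0, 0, 0], "gripper": 0.2},
    {"xyz": [0.0003, 0, 0.0015], "rotation": [0, 0, 0], "gripper": 0.2},
  ],
)

```text
t: 17.4
ee_pos: [0.558, 0.1434, 0.1335]
tcp_rot: [0.276, 0.03, 0.961, -0.009]
force: [-0.2, -0.7, -1.6]
finger_gap: 0.0427
```

```bash
python3 fr.py
```

```text
t 17.6 along 0.1284 off x,y (tool dirs) [-0.001 -0.   ] rot needed/pi [-0.0003  0.0001 -0.0002] F tool [ 0.7 -0.2  1.2] M [0.01 0.36 0.  ] gap 0.0432
mean F [ 0.65 -0.12  0.82] M [-0.02   0.347 -0.022]
```

apply_moves(
  moves=[
    {"xyz": [0.0002, 0, 0.001], "rotation": [0, 0, 0], "gripper": 0.2},
    {"xyz": [0.0002, 0, 0.001], "rotation": [0, 0, 0], "gripper": 0.2},
  ],
)

```text
t: 17.8
ee_pos: [0.5588, 0.1433, 0.1321]
tcp_rot: [0.276, 0.03, 0.961, -0.009]
force: [-6.5, -0.5, 4.7]
finger_gap: 0.0428
```

```bash
python3 fr.py
```

```text
t 18.0 along 0.1268 off x,y (tool dirs) [-0.001  -0.0001] rot needed/pi [-0.0003  0.0004 -0.0002] F tool [ 2.  -0.  -4.1] M [0.25 0.46 0.02] gap 0.0429
mean F [ 1.79 -1.01 -3.8 ] M [ 0.2    0.491 -0.002]
```

apply_moves(
  moves=[
    {"xyz": [0.0003, 0, 0.0015], "rotation": [0, 0, 0], "gripper": 0.2},
    {"xyz": [0.0003, 0, 0.0015], "rotation": [0, 0, 0], "gripper": 0.2},
  ],
)

```text
t: 18.2
ee_pos: [0.5592, 0.1434, 0.1322]
tcp_rot: [0.276, 0.03, 0.961, -0.009]
force: [-14.4, -1.2, 11.7]
finger_gap: 0.0433
```

```bash
python3 fr.py
```

```text
t 18.4 along 0.1267 off x,y (tool dirs) [-0.0013 -0.    ] rot needed/pi [-0.0003  0.0005 -0.0003] F tool [  5.2  -1.5 -14.7] M [ 0.4   1.17 -0.05] gap 0.0429
mean F [  5.69  -2.14 -15.86] M [0.372 1.244 0.005]
```

```bash
python3 -c "
from h import *
rel();s=snap('side','s10');rel(); crop(s,300,215,70,75,8,'pics/s10c.png')
T=s['T'];o,n,Rt=neck()
# project model: rim outer circle & collar bottom circle for gap g, on lean-perp camera
a=np.linspace(0,2*np.pi,181)
for u in (.0565,.0585):
 for nm,h,r in (('rim',u+.04,.0285),('collarbot home',u+.0474,.029),('collartop home',u+.0554,.029),('collarbot short6',u+.0534,.029),('collartop short6',u+.0614,.029)):
  P=np.array([proj(s,o+n*h+r*Rt.apply([np.cos(t),np.sin(t),0]),T) for t in a]); 
  d=P@np.array([.6,-.8]); print(u,nm,'bbox',P.min(0).round(1),P.max(0).round(1))
"
```

```text
t 18.4 along 0.1267 off x,y (tool dirs) [-0.0013 -0.    ] rot needed/pi [-0.0003  0.0005 -0.0003] F tool [  5.2  -1.5 -14.7] M [ 0.4   1.17 -0.05] gap 0.0429
t 18.45 along 0.1267 off x,y (tool dirs) [-0.0013 -0.    ] rot needed/pi [-0.0003  0.0005 -0.0003] F tool [  5.   -2.4 -15. ] M [0.35 1.17 0.01] gap 0.0432
0.0565 rim bbox [326. 258.] [350.6 282.2]
0.0565 collarbot home bbox [327.6 255.8] [352.8 280.5]
0.0565 collartop home bbox [329.6 253.6] [354.8 278.3]
0.0565 collarbot short6 bbox [329.1 254.2] [354.3 278.9]
0.0565 collartop short6 bbox [331.1 251.9] [356.4 276.7]
0.0585 rim bbox [326.5 257.5] [351.1 281.7]
0.0585 collarbot home bbox [328.1 255.3] [353.3 279.9]
0.0585 collartop home bbox [330.1 253. ] [355.4 277.8]
0.0585 collarbot short6 bbox [329.6 253.6] [354.8 278.3]
0.0585 collartop short6 bbox [331.6 251.4] [357.  276.2]
```

View pics/s10c.png

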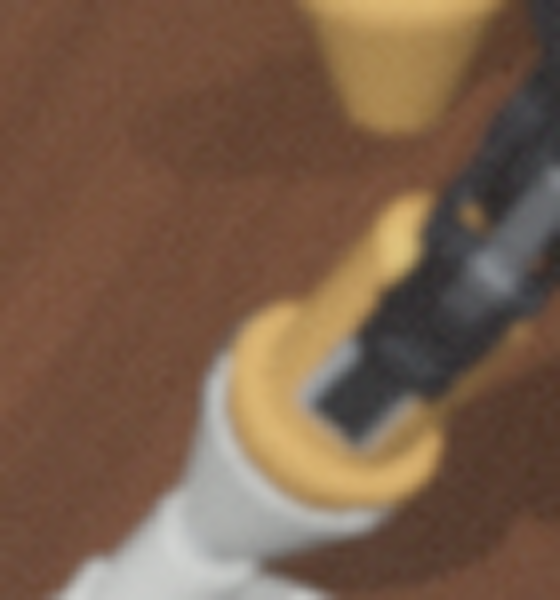

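apply_moves(
  moves=[
    {"xyz": [0.001, 0, 0.001], "rotation": [0, 0.0005, 0], "gripper": 0.2},
    {"xyz": [0.001, -0.0002, 0.002], "rotation": [0, 0.0005, 0], "gripper": 0.2},
  ],
)

```text
t: 18.65
ee_pos: [0.5591, 0.1433, 0.1321]
tcp_rot: [0.276, 0.03, 0.961, -0.009]
force: [-16.0, -0.6, 16.4]
finger_gap: 0.0427
```

```bash
python3 -c "
from h import *
rel()"
```

```text
t 18.65 along 0.1266 off x,y (tool dirs) [-0.0013 -0.0001] rot needed/pi [-0.0003  0.0004 -0.0004] F tool [  4.8  -1.6 -22.4] M [0.4  1.22 0.06] gap 0.0427
```

apply_moves(
  moves=[
    {"xyz": [0, 0, 0], "rotation": [0, 0, 0], "gripper": 0.2},
    {"xyz": [0, 0, 0], "rotation": [0, 0, 0], "gripper": 0.2},
  ],
)

```text
t: 18.85
ee_pos: [0.5586, 0.1433, 0.1323]
tcp_rot: [0.276, 0.03, 0.961, -0.009]
force: [-1.9, -0.1, 0.4]
finger_gap: 0.0429
```

```bash
python3 fr.py
```

```text
t 19.05 along 0.127 off x,y (tool dirs) [-0.0011 -0.0001] rot needed/pi [-0.0003  0.0003 -0.0004] F tool [ 2.  -0.1 -3.1] M [ 0.16  0.49 -0.01] gap 0.043
mean F [ 0.89 -0.73 -2.45] M [ 0.137  0.468 -0.024]
```

apply_moves(
  moves=[
    {"xyz": [0.0003, 0, 0.0015], "rotation": [0, 0, 0], "gripper": 0.2},
    {"xyz": [0, 0, 0.0005], "rotation": [0, 0, 0], "gripper": 0.65},
    {"xyz": [0, 0, 0], "rotation": [0, 0, 0], "gripper": 1},
    {"xyz": [0, 0, 0], "rotation": [0, 0, 0], "gripper": 1},
    {"xyz": [0, 0, 0], "rotation": [0, 0, 0], "gripper": 1},
    {"xyz": [0, 0, 0], "rotation": [0, 0, 0], "gripper": 1},
  ],
)

```text
t: 19.65
ee_pos: [0.5608, 0.1439, 0.132]
tcp_rot: [0.277, 0.03, 0.96, -0.008]
force: [-0.3, -0.4, -0.2]
finger_gap: 0.0857
```

```bash
python3 -c "
from h import *
rel();c=snap('wrist','w11');s=snap('side','s11');t=snap('top','t11');rel(); crop(s,290,190,90,100,7,'pics/s11c.png')"; python3 fr.py
```

```text
t 19.65 along 0.1256 off x,y (tool dirs) [-0.0027  0.0006] rot needed/pi [ 0.0002  0.0013 -0.0006] F tool [ 0.3 -0.4  0.1] M [-0.03  0.26 -0.08] gap 0.0857
t 19.8 along 0.1257 off x,y (tool dirs) [-0.0026  0.0006] rot needed/pi [ 0.0002  0.0012 -0.0006] F tool [-0.3  0.  -0.2] M [-0.01  0.25 -0.04] gap 0.0856
t 20.0 along 0.1259 off x,y (tool dirs) [-0.0027  0.0006] rot needed/pi [ 0.0002  0.0013 -0.0005] F tool [0.1 0.1 0.9] M [-0.03  0.21  0.03] gap 0.0855
mean F [-0.16  0.21  0.2 ] M [0.006 0.242 0.001]
```

View pics/w11.png

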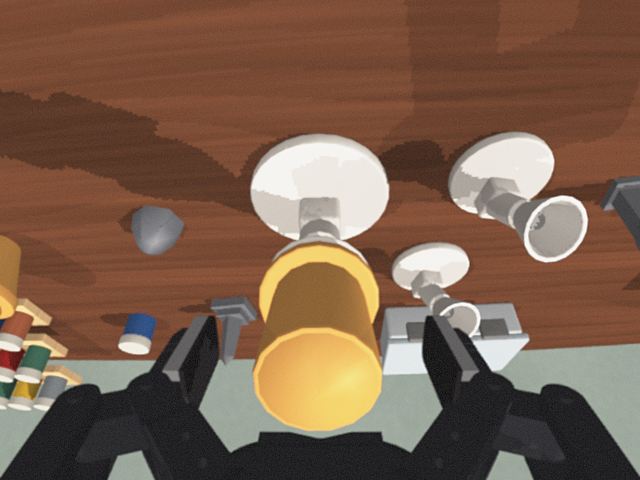

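View pics/s11c.png

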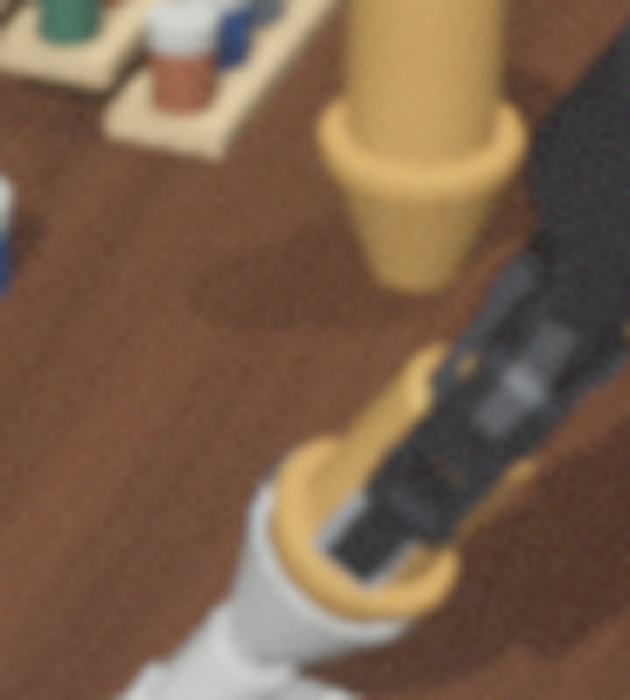

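apply_moves(
  moves=[
    {"xyz": [0.001, 0, -0.01], "rotation": [0, 0.001, 0], "gripper": 1},
    {"xyz": [0, 0, -0.015], "rotation": [0, 0, 0], "gripper": 1},
    {"xyz": [0, 0, -0.02], "rotation": [0, 0, 0], "gripper": 1},
    {"xyz": [0, 0, -0.03], "rotation": [0, 0, 0], "gripper": 1},
    {"xyz": [0, 0, -0.03], "rotation": [0, 0, 0], "gripper": 1},
    {"xyz": [0, 0, -0.03], "rotation": [0, 0, 0], "gripper": 1},
    {"xyz": [0, 0, 0], "rotation": [0, 0, 0], "gripper": 1},
    {"xyz": [0, 0, 0], "rotation": [0, 0, 0], "gripper": 1},
  ],
)

```text
t: 20.8
ee_pos: [0.4833, 0.1484, 0.2538]
tcp_rot: [0.276, 0.03, 0.961, -0.007]
force: [-0.2, -0.0, -1.4]
finger_gap: 0.0857
```

```bash
python3 -c "
from h import *
rel();c=snap('wrist','w12');s=snap('side','s12');t=snap('top','t12');rel(); crop(s,290,190,90,100,7,'pics/s12c.png'); crop(t,240,230,70,80,7,'pics/t12c.png')"
```

```text
t 20.8 along 0.2701 off x,y (tool dirs) [-0.0014  0.0003] rot needed/pi [ 0.0007  0.0004 -0.0008] F tool [ 0.9 -0.1  1.1] M [-0.01  0.31 -0.04] gap 0.0857
t 20.95 along 0.2686 off x,y (tool dirs) [-0.0007  0.0001] rot needed/pi [ 0.0003 -0.0004 -0.0008] F tool [ 0.4  0.1 -0.5] M [-0.01  0.27 -0.04] gap 0.0852
```

View pics/w12.png

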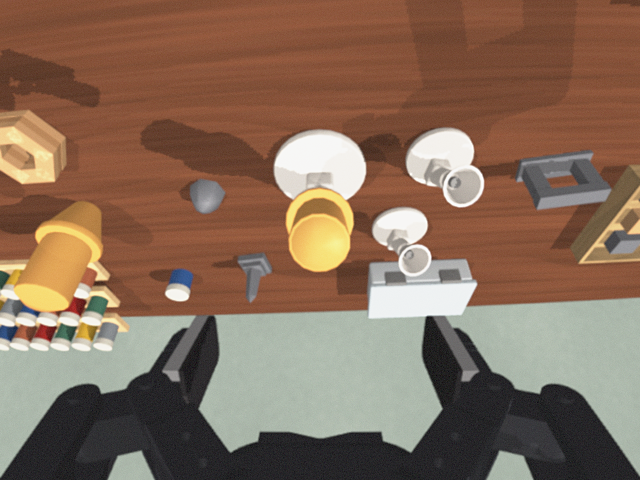

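View pics/s12c.png

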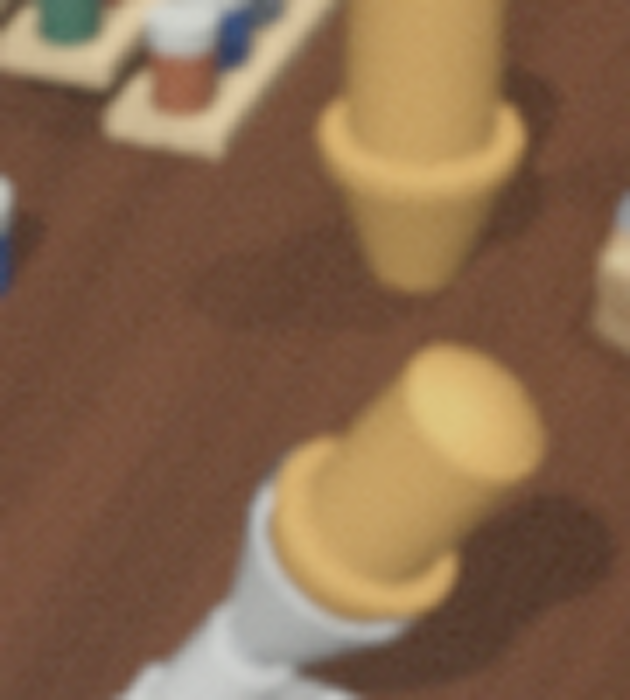

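View pics/t12c.png

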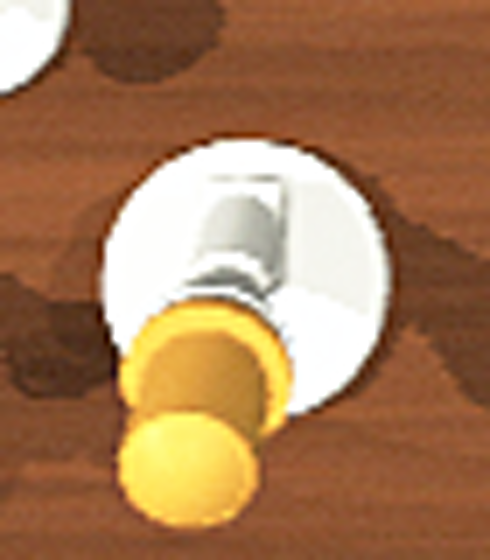

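```bash
python3 -c "
from h import *
c=load('w12.npz');s=load('s12.npz');t=load('t12.npz');o,n,Rt=neck()
crop(c,275,170,90,110,6,'pics/w12c.png')
a=np.linspace(0,2*np.pi,181)
for u,sh in ((.0575,0),(.0575,.006)):
 for nm,h,r in (('dome',.102,.022),('dometip',.109,.003),('collartop',.046,.029),('collarbot',.038,.029)):
  print(u,sh,nm,end=' ')
  for im,T,k,x0,y0 in ((c,camT(c,c),6,275,170),(s,s['T'],7,290,190),(t,t['T'],7,240,230)):
   P=np.array([proj(im,o+n*(u+.0094+sh+h)+r*Rt.apply([np.cos(q),np.sin(q),0]),T) for q in a]); P=(P-[x0,y0]+.5)*k-.5
   print(P.min(0).round(0),P.max(0).round(0),end=' | ')
  print()
"
```

```text
0.0575 0 dome [ 82. 247.] [455. 601.] | [406. 354.] [545. 488.] | [122. 411.] [259. 529.] | 
0.0575 0 dometip [243. 424.] [295. 473.] | [480. 396.] [499. 414.] | [179. 474.] [198. 490.] | 
0.0575 0 collartop [64. 98.] [473. 492.] | [282. 446.] [459. 619.] | [125. 307.] [298. 457.] | 
0.0575 0 collarbot [69. 88.] [468. 473.] | [268. 462.] [444. 634.] | [128. 295.] [300. 445.] | 
0.0575 0.006 dome [ 78. 261.] [460. 621.] | [418. 341.] [557. 475.] | [120. 421.] [257. 539.] | 
0.0575 0.006 dometip [242. 441.] [296. 492.] | [492. 383.] [511. 402.] | [176. 484.] [195. 500.] | 
0.0575 0.006 collartop [ 61. 106.] [476. 507.] | [292. 435.] [470. 608.] | [122. 316.] [296. 467.] | 
0.0575 0.006 collarbot [66. 96.] [471. 487.] | [278. 450.] [455. 623.] | [126. 304.] [298. 454.] |
```

View pics/w12c.png

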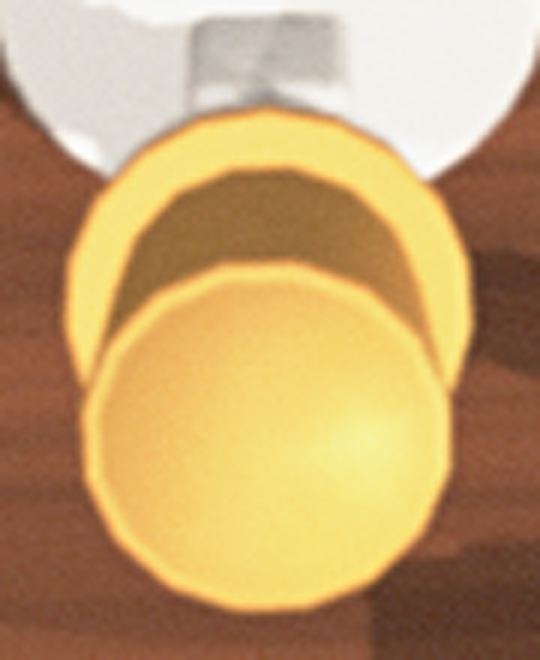

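```bash
python3 -c "
from h import *
a=load('top0.npz')['pixels'];b=load('t12.npz')['pixels']
for n,(x,y) in dict(rock=(330,257),obelisk=(317,200),arch=(167,268),well=(505,256),pot=(365,187)).items():
  p=a[y-15:y+15,x-20:x+20];q=b[y-22:y+22,x-27:x+27]; r=cv2.matchTemplate(q,p,cv2.TM_CCOEFF_NORMED); print(n,cv2.minMaxLoc(r)[1:4:2])
print(ctrl.sense()['force']); print(ctrl.close_job())"
```

```text
rock (0.980417013168335, (7, 7))
obelisk (0.9919872283935547, (7, 7))
arch (0.9961044192314148, (7, 7))
well (0.9955507516860962, (7, 7))
pot (0.997708261013031, (7, 7))
[-0.61383645  0.1359545   0.15511447]
the job is handed in; nothing more can be done
None
```

I lifted the amber shade out of the hex tiles and placed its foot in the cup of the largest holder. I pressed it along the 32° lean until it stopped, then let go and backed away. The job was handed in after about 21 s, and no verdict was reported.

**Seating:** The shade stopped hard at the same depth twice, under readings of about 24 N and 22 N along the lean. Side-to-side probing in the cup found 2.7 mm of play each way, which puts "fully home" at that same depth.

**Camera views after release:**
- **Depth:** in the wrist and top views the dome lay close to where my model puts it fully home, not 6 mm short.
- **Centring and tilt:** the wrist view put the shade about 1.4 mm towards the robot from my model. The cup showed roughly the same offset, so I took it as calibration error. Tilt was under about 1°.

**Surroundings:** the rock, obelisk, arch, well and pot had not moved in the top view. The force reading was about zero and the gripper was clear of the shade.

**Less certain:**
- **Switch:** I could not see it, and its 6 N was never cleanly felt, because each pause in the motion relaxed the force. That it is down rests on the seating depth alone.
- **Side view:** the gap between collar and rim fell between "home" and "6 mm short". I relied on the other checks there.
- **Sideways push:** my first press was about 1 mm off centre, with about 6 N sideways. I backed off and recentred, but the last press still showed about 5 N sideways, which I eased before letting go.

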